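# Count a ringed colony under the magnifier

## Robot

A 6-joint arm with a two-finger parallel gripper is mounted at the origin on the work surface. World frame = base frame: x ahead of the robot, y to its left, z up, the work surface at z = 0. Lengths are in m, angles in rad, forces in N, time in s.
With the tool pointing down it reaches from about 0.35 to 0.85 m from the base axis. Payload 8.1 kg.
Tool frame: the origin (TCP) lies at the very end of the fingers, on their centre line; the grasp point (between the pads) lies 19 mm behind it; x points along the fingers, y is the direction in which the jaws open and shut, and the axes are right-handed (so a half turn about x gives the same grasp; the last joint's range is limited). The gripper opens to 85 mm and grips with 20 to 120 N. Pads are 22 mm wide; open, the fingers measure 114 mm over their backs; the gripper's body (76 mm by 85 mm) begins 54 mm behind the grasp point. The pads swing forward as they close: fully open they stand 13 mm farther back than shut.
Start: joints at [-1.284, 0.13, 1.488, -0, 1.523, -0.085], TCP at [0.218, -0.559, 0.208] pointing down, gripper open.
Joint ranges: [-2.96, 2.96], [-0.89, 2.26], [0.02, 2.5], [-1.34, 4.48], [0, 2.73], [-2.66, 2.66]. Speed limits (rad/s): [2.39, 2.39, 2.79, 3.14, 3.14, 3.14].

## Interface

Orientations are given as a rotation vector (axis times angle).
In Python, from plant import r gives the robot as it stands.
- The arm moves only by the shell command python3 -m crank 'ROWS' [FORCE]. ROWS is a JSON object of lists of equal length, an entry for each row: "delta_rot": the turn, a rotation vector about the tool's x, y, z in rad, a list of three; "linear": the shift along the tool's x, y, z in mm, a list of three; "jaw": the gripper command: -1 is shut, 1 is fully open, values between are in proportion. A call has 1 to 20 rows; each row shifts and turns the commanded pose from where the row before left it, along the tool's axes as they then stand; what a row does not reach is not made up. A row lasts 1/10 s, in which the tool goes at most 50 mm and 8.59 degrees, less where a joint would pass 70% of its speed; a pose out of reach is approached as far as the arm can. A call with a gripper value outside its range is refused whole. The fingers move at their own pace and stop on an object; FORCE is the grip in N (left out, the last holds). Time passes only in rows, so rows that do not move let the fingers close. It gives the time, the measured TCP pose, the force and the opening at its end, in the units of the state.
- r.get_state(): the state, without advancing time (a new reading comes with each control period).
- r.get_image(name): name is "scene" or "top" or "wrist"; returns (picture, depth): 400x640x3 uint8, red, green, blue; 400x640 float32, m along the optical axis (not along the pixel's ray), 0 where there is no reading.
- r.calibration(name): a dict with "fx", "fy", "cx", "cy" (pixels), "pose" (4x4, takes a point from camera to world coordinates); the wrist camera has in their place "tool_from_camera" (4x4, takes a point from camera to tool coordinates, whose origin is the TCP and whose axes are the tool frame's). Camera axes: x right, y up, looking along -z (the intrinsics and any distortion apply to the point x, -y, -z); pixel columns grow to the right and rows downward; lengths in m; the calibration is good to about 2 mm. A picture is of the moment at which its call begins: read the wrist's pose just before it. calibration takes no time and is no camera call.
- r.hand_in(): hands the job in, once; it reports no verdict.
The state is a dict: "time": time; "qpos": joint angles; "joint_velocities": joint speeds; "joint_torque": joint torques, N m; "tcp_pos": TCP position; "tcp_rot": TCP orientation; "ft_force": force on the tool from outside, world axes, zero at the start; "moment": the same for the moment, N m; "opening": finger opening in m.
Only numpy, scipy, OpenCV 4.12 (cv2) and the standard library are available. Lean on these libraries where they do the work, as an engineer would, in place of code of your own. Each camera call takes 0.05 s, during which the arm holds its last target.

## Task

First aim the colony counter's magnifier at the ringed colony on the dish, so that the ring sits in the middle of the lens's view, and let go of it. Then take the counting pen from its stand and press it on the colony, inside the ring, the pen upright and the pressure light: the sprung nib about half-way in, never rammed home. Finish while still holding the pen pressed there, so the colony can be read through the lens as it is counted, and leave everything else on the bench where it stands.

Things in the scene. Friction and masses are not known exactly. Their poses are not given: they have to be found in the camera images.
- colony (a point): The ringed colony: red dot 8 mm across in a dark blue marker ring 15 mm across, on the flat clear top face of the dish, about 89 mm above the bench and 25 mm from the dish's centre. The point is on that face, z axis up. The other colonies are cream dots without a ring.
- post_axis (a point): Point on the upright swivel axis of the magnifier, at the top of the steel post on the left rear of the colony counter (145 mm above the bench). The counter's housing is 270 x 380 mm, 70 mm high, fixed.
- swivel (a joint): Swivel of the magnifier about its upright post, rad, growing anticlockwise seen from above (range -1.2 to 1.2). A friction joint (0.16 N m): stays where it is left. It starts swung away from the dish to the rear.
- tilt (a joint): Tilt of the magnifier's lens head in its fork, rad: 0 = lens upright, looking level outward from the post; grows as the lens looks down and its top leans outward, away from the post (range -0.35 to 1.3). A friction joint (0.12 N m): stays where it is left.
- lens_center (a point): Centre of the lens (clear disc in a white rim 102 mm across, 14 mm thick, in a steel fork), 70 mm out from the post axis, 215 mm above the bench. Own x axis: line of sight, away from the post; y: the level tilt axis; z: up the lens to its knob. It is aimed when the colony lies on the x axis (at most 20 mm off in y and in z): swivel to the colony's bearing from the post, tilt down to it.
- lens_knob (a point): Centre of the dark ball knob (20 mm across) by which the lens head is moved, 85 mm from the lens centre along the lens's own z axis, on an 8 mm rod whose visible length above the rim is 25 mm. The ball is free all round.
- pen_grip (a point): Mid-grip of the counting pen, on its axis: orange barrel 14 mm across, pen 145 mm long, 40 g. z axis: from nib to top. Nib tip 100 mm below this point, top 45 mm above; a collar 22 mm across, 46 mm below it, rests on the stand's rim. It starts leaning about 0.36 rad in the stand's bore (60 mm deep, 2 mm wider than the pen): draw it out along its axis, 50 mm or more.
- nib_tip (a point): Tip of the pen's dark sprung nib (6 mm across, round end). Axes as the pen's.
- nib (a joint): How far the sprung nib is pushed into the pen, m: 0 = fully out, 0.006 = fully in. It takes 0.6 N to start and 3 N to push fully in; half-way is about 1.8 N.
- pen_stand: Fixed pen stand to the right of the counter: dark round foot 84 mm across, origin at the centre of its underside, and a slanted steel sleeve 25 mm across, its rim about 74 mm above the bench. The sleeve leans 0.36 rad from upright towards the stand's own -x, roughly to the robot.
- dish: Upturned 90 mm culture dish, 15 mm high, clear with amber inside, 60 g, loose inside a low dark centring ring (5 mm high) on the round lit stage of the grey colony counter; origin at the centre of its underside, 74 mm above the bench.
- tube_rack: Bystander: green rack of capped tubes, 90 x 160 mm, 80 mm high; loose; origin under its centre.
- reagent_bottle: Bystander: amber bottle 70 mm across, 160 mm high; loose; origin under its centre.
- tip_box: Bystander: blue box of pipette tips, 85 x 120 mm, 68 mm high; loose; origin under its centre.
- dish_stack: Bystander: stack of three dishes, 90 mm across, 47 mm high; loose; origin under its centre.
- buffer_jar: Bystander: clear jar with red cap, 60 mm across, 90 mm high; loose; origin under its centre.
- waste_beaker: Bystander: grey beaker 80 mm across, 100 mm high; loose; origin under its centre.
Mind the look-alikes: they are no part of the job. Leave any green look-alike of the part that bears pen_grip alone.

How it is judged:
By the outcome, as a careful person would: the job done as asked, in the order asked, and still so for the second after the job is handed in, while the arm keeps its last pose, push and grip.
It also fails if it takes over 64 s, if anything falls off the work surface, if the arm or the gripper's body presses on something with over 40 N, if the wrist force passes 120 N, or if a joint passes its speed limit or range.

## Working session

There is one attempt and no reset: what is moved stays moved. The work goes in short steps, Python scripts to look and compute and a shell command to move; the robot and the scene stay as the last step left them, time stands still between calls to the robot, and variables do not carry over. Pictures are saved under pics/ and viewed, and the job is handed in when it is done.

```bash
ls; mkdir -p pics; cat > h.py <<'E'
import numpy as np, cv2
from plant import r
from scipy.spatial.transform import Rotation as R
def save(img,n): cv2.imwrite('pics/'+n,cv2.cvtColor(img,cv2.COLOR_RGB2BGR))
E
python3 - <<'E'
from h import *
print(r.get_state())
for n in ("scene","top"):
    im,d=r.get_image(n); save(im,n+'0.png'); np.savez('/tmp/'+n+'0.npz',im=im,d=d)
for n in ("scene","top","wrist"): print(n,r.calibration(n))
E
```

```text
pics
{'time': 0.0, 'qpos': array([-1.28437962e+00,  1.31163315e-01,  1.48928554e+00,  2.04422690e-05,
        1.52299778e+00, -8.54069821e-02]), 'joint_velocities': array([ 2.09969040e-05,  3.62964739e-04, -1.80261302e-03, -9.24381194e-04,
        1.70729888e-04, -2.06003856e-03]), 'joint_torque': array([ 4.26725283e-04, -5.69397962e+01, -5.00545621e+01, -3.18112461e-04,
        1.48396392e-02, -4.30371540e-05]), 'tcp_pos': array([ 0.21784495, -0.5584184 ,  0.20683975]), 'tcp_rot': array([ 2.0188749 ,  0.38164554, -2.01921533]), 'ft_force': array([ 0.74432397, -0.72797276, -0.13960491]), 'moment': array([-0.01071762, -0.01128387, -0.03586633]), 'opening': 0.08517879184695241}
scene {'fx': 393.10416180008076, 'fy': 393.10416180008076, 'cx': 323.47323128429775, 'cy': 202.10532725845493, 'pose': array([[ 0.41200279, -0.77115465,  0.48535988,  1.06989707],
       [ 0.91118075,  0.34975494, -0.2177639 , -0.27116826],
       [-0.00182738,  0.53196992,  0.84676128,  1.22021914],
       [ 0.        ,  0.        ,  0.        ,  1.        ]])}
top {'fx': 502.16277808446443, 'fy': 502.16277808446443, 'cx': 309.344849461988, 'cy': 201.74122946598504, 'pose': array([[ 0.00491133,  0.9877764 , -0.15580004,  0.25637327],
       [-0.99993706,  0.0032794 , -0.01072985, -0.00864539],
       [-0.01008776,  0.15584293,  0.98773034,  1.64281683],
       [ 0.        ,  0.        ,  0.        ,  1.        ]])}
wrist {'fx': 291.07950479373216, 'fy': 291.07950479373216, 'cx': 312.6368506619043, 'cy': 202.7185954352083, 'tool_from_camera': array([[-8.71273074e-04,  2.63353001e-01, -9.64699144e-01,
        -1.65755367e-01],
       [ 9.99999321e-01, -5.17298410e-04, -1.04437179e-03,
         8.45910933e-05],
       [-7.74075777e-04, -9.64699398e-01, -2.63352371e-01,
        -6.61556581e-02],
       [ 0.00000000e+00,  0.00000000e+00,  0.00000000e+00,
         1.00000000e+00]])}
```

View pics/scene0.png

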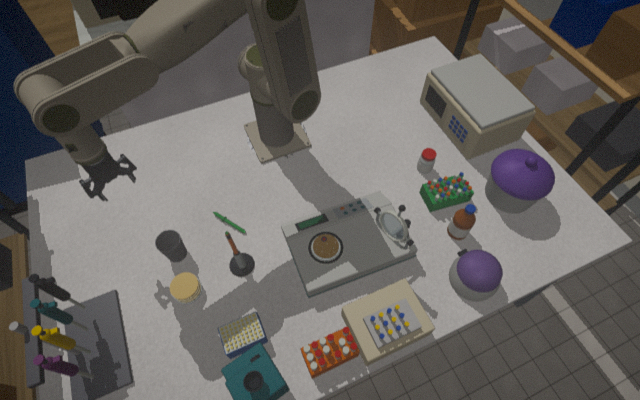

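View pics/top0.png

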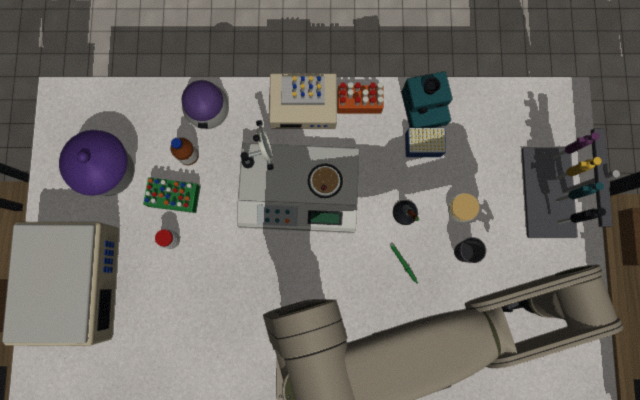

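The scene view shows the counter at about (348,243), the dish at (325,247), the magnifier at (393,225) and the orange pen in its stand at (232,245). The green pen look-alike lies at (230,221). In the top view the dish is at (325,180), the magnifier at (260,140) and the stand at (405,212). I'll enlarge these.

```bash
python3 - <<'E'
from h import *
a=np.load('/tmp/top0.npz')['im'];b=np.load('/tmp/scene0.npz')['im']
c=lambda im,x,y,w,h,s:cv2.resize(im[y:y+h,x:x+w],None,fx=s,fy=s,interpolation=cv2.INTER_CUBIC)
save(np.vstack([c(a,230,85,140,75,5)[:300,:700],c(a,300,140,140,90,5)[:300,:700]]),'c1.png')
save(np.hstack([c(b,360,190,65,80,6),c(b,205,200,65,80,6)]),'c2.png')
E
```

```text
(no output)
```

View pics/c1.png

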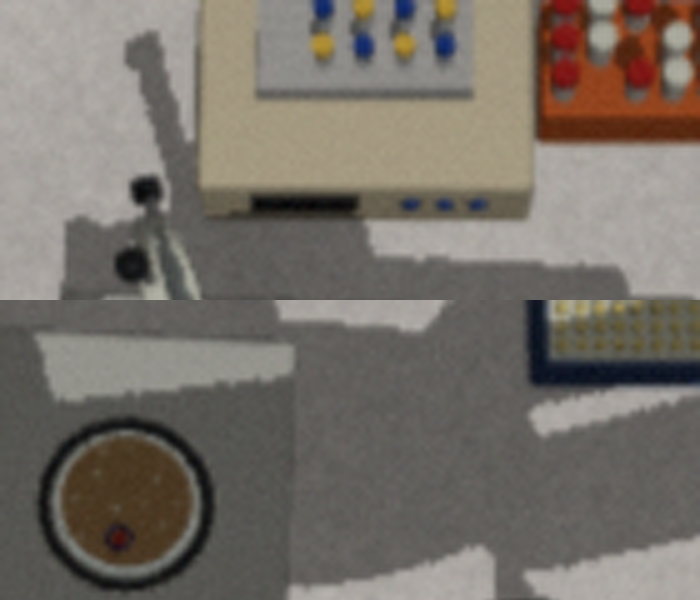

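View pics/c2.png

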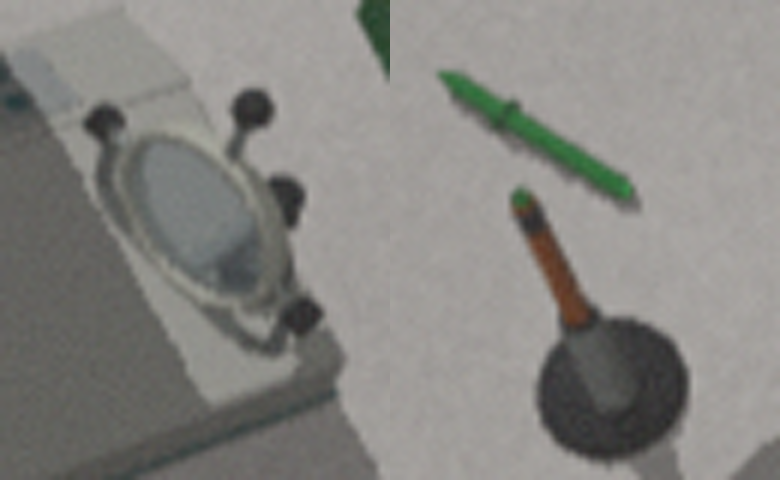

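```bash
cat >> h.py <<'E'
def ray(cal,u,v,P=None):
    P=cal['pose'] if P is None else P
    d=np.array([(u-cal['cx'])/cal['fx'],-(v-cal['cy'])/cal['fy'],-1.])
    return P[:3,3],P[:3,:3]@d
def onplane(cal,u,v,z,P=None):
    o,d=ray(cal,u,v,P); return o+d*(z-o[2])/d[2]
def tri(rs):
    A=np.zeros((3,3));b=np.zeros(3)
    for o,d in rs:
        d=d/np.linalg.norm(d);M=np.eye(3)-np.outer(d,d);A+=M;b+=M@o
    p=np.linalg.solve(A,b)
    return p,[np.linalg.norm((np.eye(3)-np.outer(d,d)/(d@d))@(p-o)) for o,d in rs]
def dpt(cal,u,v,dep,P=None):
    o,d=ray(cal,u,v,P); return o+d*dep[int(round(v)),int(round(u))]
def wpose(cal,s):
    T=np.eye(4);T[:3,:3]=R.from_rotvec(s['tcp_rot']).as_matrix();T[:3,3]=s['tcp_pos'];return T@cal['tool_from_camera']
E
python3 - <<'E'
from h import *
for n,win in (('top',(230,110,140,110)),('scene',(205,195,220,110))):
    z=np.load(f'/tmp/{n}0.npz');im=z['im'];d=z['d'];cal=r.calibration(n)
    x,y,w,h=win;hsv=cv2.cvtColor(im,cv2.COLOR_RGB2HSV)
    for nm,m in (('dark',hsv[...,2]<45),('red',(hsv[...,1]>120)&((hsv[...,0]<8)|(hsv[...,0]>172))&(hsv[...,2]>60)),):
        mm=np.zeros(m.shape,np.uint8);mm[y:y+h,x:x+w]=m[y:y+h,x:x+w]
        k,l,st,c=cv2.connectedComponentsWithStats(mm)
        for i in range(1,k):
            if st[i,4]>3: print(n,nm,c[i].round(1),st[i,2:],dpt(cal,*c[i],d).round(3))
a=np.load('/tmp/top0.npz')['im']
save(cv2.resize(a[115:185,235:305],None,fx=8,fy=8,interpolation=cv2.INTER_CUBIC),'c3.png')
c=r.calibration('top')
print('colony',onplane(c,300+118/5,140+(537-300)/5,.089),'dish',onplane(c,300+127/5,140+203/5,.089))
E
```

```text
top dark [258.7 122.5] [ 5  4 15] [0.716 0.157 0.221]
top dark [290.3 125.7] [21  4 67] [0.763 0.073 0.043]
top dark [255.8 137.5] [ 6  6 32] [0.644 0.154 0.311]
top dark [246.3 159.9] [ 13  16 115] [0.623 0.202 0.139]
top dark [270.  166.6] [ 5  6 27] [0.582 0.121 0.227]
top dark [324.9 179.9] [ 35  34 199] [ 0.57  -0.04   0.097]
top dark [321.8 188.2] [3 3 4] [ 0.545 -0.031  0.087]
top dark [267.  210.5] [ 3  4 12] [0.477 0.143 0.064]
top dark [277. 211.] [ 5  3 11] [0.476 0.111 0.059]
top dark [287.1 211.4] [ 3  4 11] [0.475 0.079 0.057]
top dark [316.6 213.4] [ 30  10 117] [ 0.468 -0.015  0.063]
top dark [340.  214.5] [1 4 4] [ 0.466 -0.089  0.057]
top dark [266.7 218.6] [4 2 7] [0.452 0.144 0.054]
top dark [276.5 219. ] [4 1 4] [0.45  0.113 0.059]
top red [323.5 187. ] [2 3 4] [ 0.549 -0.036  0.089]
scene dark [341.1 249.9] [3 6 7] [ 0.602 -0.     0.078]
scene red [323.5 238.5] [2 2 4] [ 0.549 -0.038  0.092]
colony [ 0.54728845 -0.03638981  0.089     ] dish [ 0.56910673 -0.04205246  0.089     ]
```

View pics/c3.png

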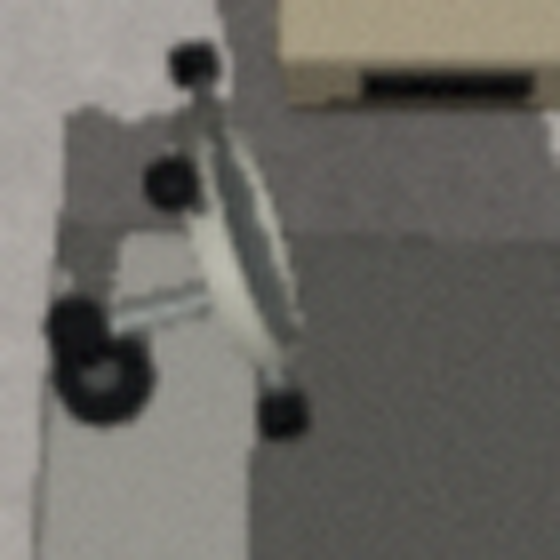

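```bash
cat >> h.py <<'E'
def delta(s,p=None,Rt=None):
    """tool-axes shift mm (before turning) and rotvec to go"""
    R0=R.from_rotvec(s['tcp_rot'])
    if p is not None: print('lin mm',(R0.inv().apply(np.asarray(p)-s['tcp_pos'])*1000).round(1))
    if Rt is not None: print('rot',(R0.inv()*Rt).as_rotvec().round(4))
def down(yaw_y): # tool x down, y axis at heading yaw_y
    x=np.array([0,0,-1.]);y=np.array([np.cos(yaw_y),np.sin(yaw_y),0]);return R.from_matrix(np.c_[x,y,np.cross(x,y)])
E
python3 - <<'E'
from h import *
s=r.get_state();print(R.from_rotvec(s['tcp_rot']).as_matrix().round(3))
c=r.calibration('top');print('post',onplane(c,247.9,161.9,.145), 'knob',onplane(c,255.8,137.5,.30))
print('otherball',onplane(c,244.7,155.6,.145))
delta(s,(0.47,0.03,0.42),down(-np.pi/2))
E
```

```text
[[-0.     0.363 -0.932]
 [ 0.002 -0.932 -0.363]
 [-1.    -0.002 -0.   ]]
post [0.6155064  0.19638136 0.145     ] knob [0.64758691 0.15494429 0.3       ]
otherball [0.63529824 0.20668861 0.145     ]
lin mm [-212.2 -457.  -448.7]
rot [3.718e-01 2.000e-04 1.700e-03]
```

```bash
python3 -m crank '{"linear":[[-42,0,0],[-42,0,0],[-42,0,0],[-42,0,0],[-42,0,0],[0,-30.5,-30],[0,-30.5,-30],[0,-30.5,-30],[0,-30.5,-30],[0,-30.5,-30],[0,-30.5,-30],[0,-30.5,-30],[0,-30.5,-30],[0,-30.5,-30],[0,-30.5,-30],[0,-30.5,-30],[0,-30.5,-30],[0,-30.5,-30],[0,-30.5,-30],[0,-30.5,-30]],"delta_rot":[[0,0,0],[0,0,0],[0,0,0],[0,0,0],[0,0,0],[0,0,0],[0,0,0],[0,0,0],[0,0,0],[0,0,0],[0,0,0],[0,0,0],[0,0,0],[0,0,0],[0,0,0],[0,0,0],[0,0,0],[0,0,0],[0,0,0],[0,0,0]],"jaw":[1,1,1,1,1,1,1,1,1,1,1,1,1,1,1,1,1,1,1,1]}'
python3 -m crank '{"linear":[[0,0,0],[0,0,0],[0,0,0],[0,0,0]],"delta_rot":[[0.12,0,0],[0.12,0,0],[0.12,0,0],[0,0,0]],"jaw":[1,1,1,1]}'
python3 - <<'E'
from h import *
s=r.get_state();im,d=r.get_image('wrist');save(im,'w1.png');np.savez('/tmp/w1.npz',im=im,d=d,p=s['tcp_pos'],q=s['tcp_rot'])
print(s['tcp_pos'],s['qpos'])
E
```

```text
time: 2.1
tcp_pos: [0.4713, 0.0325, 0.4176]
tcp_rot: [2.018, 0.38, -2.019]
ft_force: [0.6, -0.6, 0.2]
opening: 0.0855
time: 2.5
tcp_pos: [0.4709, 0.031, 0.4174]
tcp_rot: [2.215, 0.012, -2.217]
ft_force: [-0.7, -0.2, 0.2]
opening: 0.0857
[0.47092975 0.03096613 0.41742893] [-4.30651865e-02 -1.98868340e-01  1.43109295e+00  3.23055417e-05
  1.91030551e+00  1.51736892e+00]
```

View pics/w1.png

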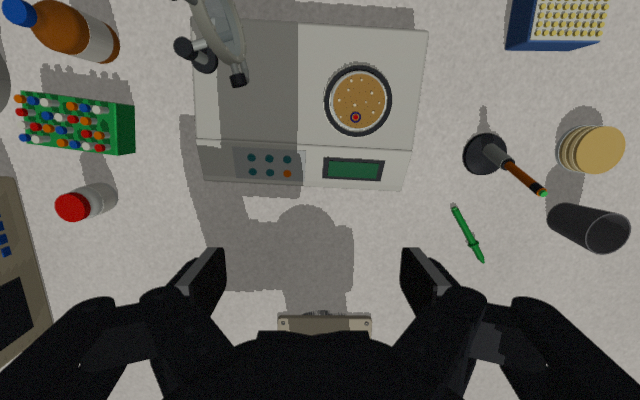

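The wrist view shows the colony's ring at (355,117), the stand's foot at (484,153), the orange pen with its green-capped top at (545,192), and the green look-alike lying at (467,233). The magnifier is cut off at the top, so I'll shift forward.

```bash
python3 -m crank '{"linear":[[0,-18,-38],[0,-18,-38],[0,-18,-38],[0,-18,-38],[0,0,0],[0,0,0]],"delta_rot":[[0,0,0],[0,0,0],[0,0,0],[0,0,0],[0,0,0],[0,0,0]],"jaw":[1,1,1,1,1,1]}'
python3 - <<'E'
from h import *
s=r.get_state();im,d=r.get_image('wrist');np.savez('/tmp/w2.npz',im=im,d=d,p=s['tcp_pos'],q=s['tcp_rot'])
save(im,'w2.png')
print(s['tcp_pos'],s['qpos'])
E
```

```text
time: 3.15
tcp_pos: [0.6225, 0.1046, 0.4153]
tcp_rot: [2.209, 0.016, -2.218]
ft_force: [0.1, -0.2, 1.1]
opening: 0.0855
[0.62253474 0.10461532 0.41533718] [ 8.53644479e-02  2.42860706e-01  9.86668339e-01 -1.18922299e-04
  1.91638188e+00  1.64116537e+00]
```

View pics/w2.png

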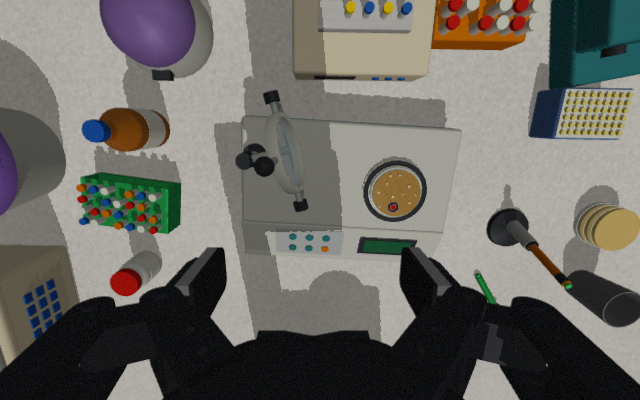

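```bash
python3 - <<'E'
from h import *
im=np.load('/tmp/w2.npz')['im']
save(np.hstack([cv2.resize(im[80:220,230:320],None,fx=4.2,fy=4.2,interpolation=cv2.INTER_CUBIC),cv2.resize(im[150:230,350:410],None,fx=6,fy=7.35,interpolation=cv2.INTER_CUBIC)]),'c4.png')
E
```

```text
(no output)
```

View pics/c4.png

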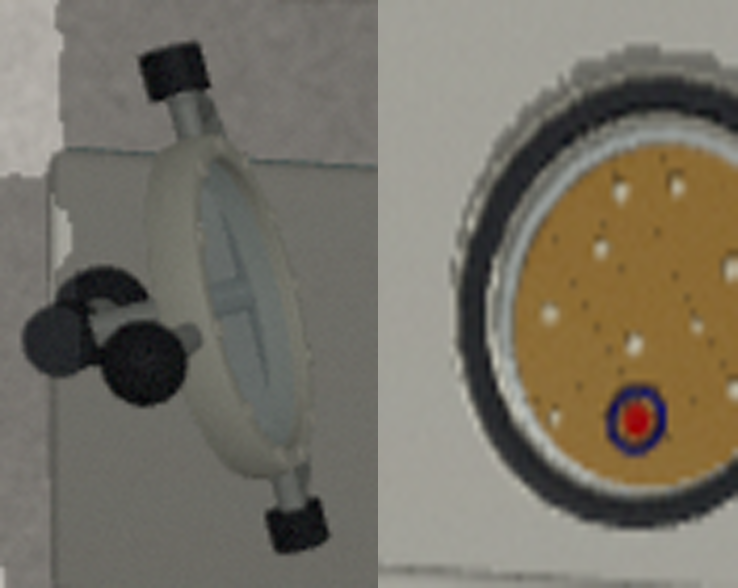

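```bash
python3 - <<'E'
from h import *
ct,cs,cw=[r.calibration(n) for n in('top','scene','wrist')]
def ld(n):
    z=np.load(n);return z,wpose(cw,dict(tcp_pos=z['p'],tcp_rot=z['q']))
z1,P1=ld('/tmp/w1.npz');z2,P2=ld('/tmp/w2.npz')
for nm,t,s,w in (('knob',(256.3,138),(401.7,208),(264.5,166.2)),('capA',(259.4,122.8),(410,243),(271.9,97.1)),('capB',(270.4,166.6),(377.2,210.3),(300.7,204.8)),('ring',(247.9,161.9),None,(255,151.4)),('ball2',(244.7,155.6),(407.5,223.3),(243.8,161))):
    rs=[ray(ct,*t),ray(cw,*w,P2)]
    print(nm,'t+w',*[np.round(x,4) for x in tri(rs)])
    if s: print(nm,'t+w+s',*[np.round(x,4) for x in tri(rs+[ray(cs,*s)])],'s+w',*[np.round(x,4) for x in tri(rs[1:]+[ray(cs,*s)])])
# depth near knob
print('knob depth',dpt(cw,264.5,166.2,z2['d'],P2))
for z,P in((z1,P1),(z2,P2)):
    im=z['im'];h=cv2.cvtColor(im,cv2.COLOR_RGB2HSV).astype(int);y0=90
    m=((h[...,1]>150)&((h[...,0]<6)|(h[...,0]>174))&(h[...,2]>60)).astype(np.uint8);m[:,:320]=0;m[:60]=0;m[230:]=0;m[:,420:]=0
    k,l,st,c=cv2.connectedComponentsWithStats(m)
    for i in range(1,k):
        if st[i,4]>5: print('red',c[i],st[i],onplane(cw,*c[i],.089,P).round(4),'depth',dpt(cw,*c[i],z['d'],P).round(4))
print('stand',onplane(cw,484,153,.01,P1),'pen top',dpt(cw,545,193,z1['d'],P1))
# depth of lens knob region: sphere points
d=z2['d']
pts=np.array([dpt(cw,u,v,d,P2) for v in range(155,180) for u in range(252,278)])
pts=pts[(pts[:,2]>.27)&(pts[:,2]<.34)];print(len(pts),pts.mean(0),pts.min(0),pts.max(0))
E
```

```text
knob t+w [0.6471 0.1528 0.2963] [0.0012 0.0012]
knob t+w+s [0.6471 0.153  0.2976] [0.0009 0.0016 0.0007] s+w [0.6483 0.1514 0.3015] [0.0008 0.0008]
capA t+w [0.7172 0.1547 0.2147] [0.001 0.001]
capA t+w+s [0.7181 0.1553 0.2115] [0.0008 0.0013 0.0006] s+w [0.7179 0.1549 0.2114] [0.0009 0.0009]
capB t+w [0.5849 0.1199 0.2151] [0.0009 0.0009]
capB t+w+s [0.5853 0.1204 0.2149] [0.0006 0.0015 0.0012] s+w [0.5871 0.1193 0.2191] [0.001 0.001]
ring t+w [0.6372 0.208  0.0536] [0.0009 0.0009]
ball2 t+w [0.633  0.2051 0.1539] [0.0003 0.0003]
ball2 t+w+s [0.6341 0.2068 0.1512] [0.001  0.0021 0.003 ] s+w [0.634  0.2076 0.1505] [0.0025 0.0025]
knob depth [0.64874754 0.1497041  0.30807354]
red [355.21428571 116.64285714] [353 115   5   4  14] [ 0.5482 -0.0382  0.089 ] depth [ 0.5482 -0.0383  0.0883]
red [392.61538462 206.61538462] [391 205   4   4  13] [ 0.5482 -0.0383  0.089 ] depth [ 0.5485 -0.0379  0.0902]
stand [ 0.48469698 -0.3040662   0.01      ] pen top [ 0.4412255  -0.31421349  0.16377945]
363 [0.64870506 0.15054712 0.30274401] [0.63800189 0.14211305 0.27000205] [0.65736346 0.16121204 0.30930822]
```

The lens knob (ball on the rim's rod) is at wrist pixel (264.5,166), world (0.648,0.152,0.299). The grey ball at (244,161) tops the post at (0.634,0.206,0.15), and the other two dark parts are the fork caps at z = 0.215. The lens centre comes out at (0.6515,0.138), 71 mm from the post, which matches. The colony is at (0.548,-0.038).

Targets:
- **Swivel:** −0.59 rad
- **Tilt:** from −0.17 to 0.59

Next I turn the gripper to line up with the tilt axis.

```bash
python3 -m crank '{"linear":[[0,0,0],[0,0,0],[0,0,0],[0,0,0],[0,0,0],[0,0,0],[0,0,0],[0,0,0],[0,0,0],[0,0,0],[0,0,0],[0,0,0],[0,0,0],[0,0,0],[0,0,0]],"delta_rot":[[-0.14,0,0],[-0.14,0,0],[-0.14,0,0],[-0.14,0,0],[-0.14,0,0],[-0.14,0,0],[-0.14,0,0],[-0.14,0,0],[-0.14,0,0],[-0.14,0,0],[-0.14,0,0],[-0.14,0,0],[-0.14,0,0],[0,0,0],[0,0,0]],"jaw":[1,1,1,1,1,1,1,1,1,1,1,1,1,1,1]}'
python3 - <<'E'
from h import *
s=r.get_state();delta(s,(.648,.1515,.36),down(np.radians(14.5)));print(s['qpos'].round(3))
E
```

```text
time: 4.7
tcp_pos: [0.6216, 0.104, 0.4198]
tcp_rot: [1.019, 1.318, -1.016]
ft_force: [0.5, -0.2, -0.5]
opening: 0.0852
lin mm [ 59.8  37.5 -39.3]
rot [ 0.0039  0.0005 -0.0027]
[ 0.084  0.235  0.988 -0.     1.916 -0.173]
```

```bash
python3 -m crank '{"linear":[[0,18.75,-19.6],[0,18.75,-19.6],[30,0,0],[30,0,0],[0,0,0],[0,0,0]],"delta_rot":[[0,0,0],[0,0,0],[0,0,0],[0,0,0],[0,0,0],[0,0,0]],"jaw":[0.2,0.2,0.2,0.2,0.2,0.2]}'
python3 - <<'E'
from h import *
s=r.get_state();im,d=r.get_image('wrist');save(im,'w3.png');delta(s,(.648,.1515,.28))
cw=r.calibration('wrist');P=wpose(cw,s)
# expected pixel of the knob
q=np.linalg.inv(P)@np.array([.648,.1515,.299,1]);print(cw['cx']+cw['fx']*q[0]/-q[2],cw['cy']-cw['fy']*q[1]/-q[2])
np.savez('/tmp/w3.npz',im=im,d=d,p=s['tcp_pos'],q=s['tcp_rot'])
E
```

```text
time: 5.3
tcp_pos: [0.6477, 0.1517, 0.3583]
tcp_rot: [1.016, 1.321, -1.017]
ft_force: [-1.8, 0.7, 1.0]
opening: 0.0514
lin mm [78.3  0.3  0.3]
313.3640758224144 208.81563722807695
```

View pics/w3.png

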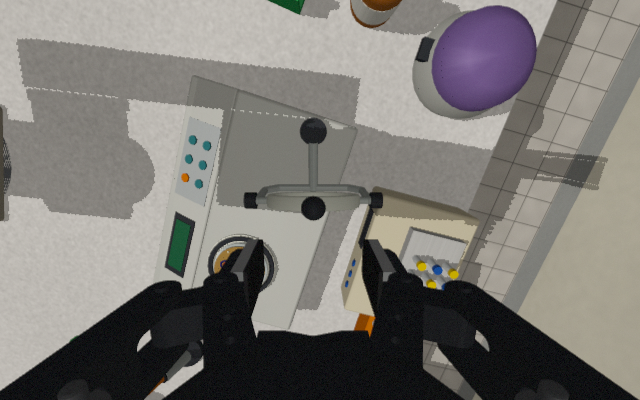

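The knob shows at (313,208), exactly where predicted, and it is centred between the pads. I'll go down and grip it.

```bash
python3 -m crank '{"linear":[[26,0,0],[26,0,0],[26,0,0],[0,0,0],[0,0,0],[0,0,0],[0,0,0],[0,0,0],[0,0,0],[0,0,0],[0,0,0]],"delta_rot":[[0,0,0],[0,0,0],[0,0,0],[0,0,0],[0,0,0],[0,0,0],[0,0,0],[0,0,0],[0,0,0],[0,0,0],[0,0,0]],"jaw":[0.2,0.2,0.2,0.2,-1,-1,-1,-1,-1,-1,-1]}' 25
python3 -c "
import numpy as np
t=np.linspace(-.166,.589,9);u=85*np.sin(t);w=-85*np.cos(t)
print(np.c_[np.diff(w),np.diff(u)].round(1))"
```

```text
time: 6.45
tcp_pos: [0.6502, 0.1525, 0.2846]
tcp_rot: [1.019, 1.316, -1.009]
ft_force: [0.1, 0.4, 9.5]
opening: -0.0
[[-1.   8. ]
 [-0.2  8. ]
 [ 0.6  8. ]
 [ 1.3  7.9]
 [ 2.1  7.8]
 [ 2.8  7.5]
 [ 3.5  7.2]
 [ 4.1  6.9]]
```

```bash
python3 - <<'E'
from h import *
s=r.get_state();im,d=r.get_image('wrist');save(im,'w4.png')
im,d=r.get_image('scene');save(cv2.resize(im[130:290,330:490],None,fx=4,fy=3.7,interpolation=cv2.INTER_CUBIC)[:592],'s4.png')
E
```

```text
(no output)
```

View pics/w4.png

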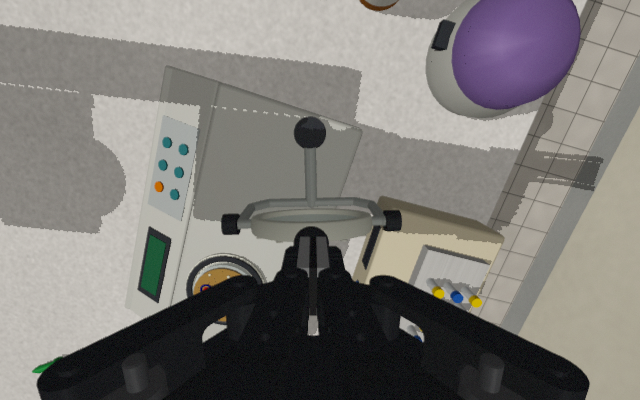

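View pics/s4.png

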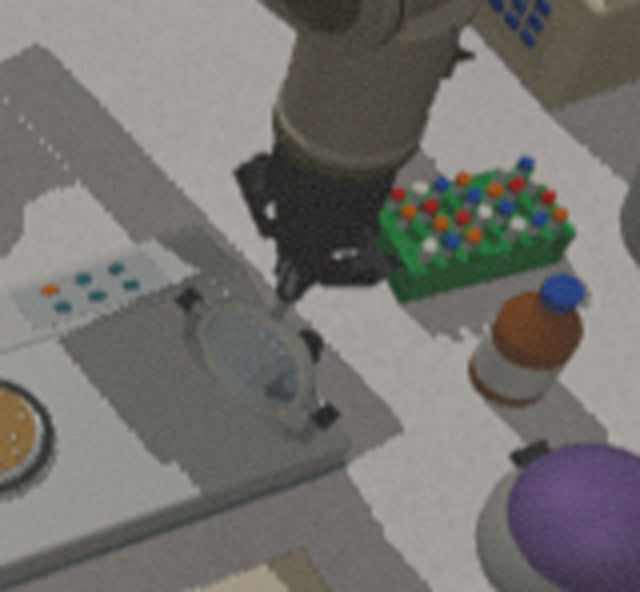

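The grip missed. The ball slipped out on the post side of the fingers, at (312,235), and the lens tilted back. I'll open, rise and measure again.

```bash
python3 -m crank '{"linear":[[0,0,0],[0,0,0],[0,0,0],[0,0,0],[-25,0,0],[-25,0,0],[-26,0,0],[0,0,0],[0,0,0]],"delta_rot":[[0,0,0],[0,0,0],[0,0,0],[0,0,0],[0,0,0],[0,0,0],[0,0,0],[0,0,0],[0,0,0]],"jaw":[0.2,0.2,0.2,0.2,0.2,0.2,0.2,0.2,0.2]}'
python3 - <<'E'
from h import *
s=r.get_state();im,d=r.get_image('wrist');save(im[100:340,150:470].repeat(2,0).repeat(2,1),'w5.png')
np.savez('/tmp/w5.npz',im=im,d=d,p=s['tcp_pos'],q=s['tcp_rot'])
cw=r.calibration('wrist');P=wpose(cw,s)
pts=np.array([[u,v,*dpt(cw,u,v,d,P)] for v in range(150,260) for u in range(280,345)])
k=pts[(pts[:,4]>.27)&(pts[:,4]<.33)];print(len(k),k.mean(0).round(3),k.min(0).round(3),k.max(0).round(3))
E
```

```text
time: 7.45
tcp_pos: [0.6486, 0.1521, 0.3562]
tcp_rot: [1.015, 1.321, -1.014]
ft_force: [0.2, -0.7, -0.5]
opening: 0.051
486 [3.04257e+02 2.07062e+02 6.41000e-01 1.54000e-01 3.05000e-01] [2.92e+02 1.95e+02 6.32e-01 1.43e-01 2.96e-01] [3.16e+02 2.19e+02 6.51e-01 1.62e-01 3.10e-01]
```

View pics/w5.png

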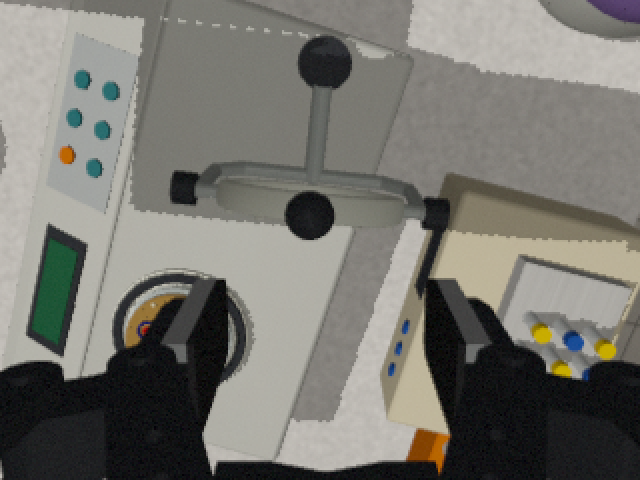

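```bash
python3 - <<'E'
from h import *
z=np.load('/tmp/w5.npz');cw=r.calibration('wrist');d=z['d'];T=cw['tool_from_camera']
for v in range(236,330,8):
  print(v,[ (u,*(dpt(cw,u,v,d,T)*1000).round(0).astype(int)) for u in (236,244,252,260,365,372,380)])
E
```

```text
236 [(236, np.int64(281), np.int64(-126), np.int64(112)), (244, np.int64(282), np.int64(-113), np.int64(113)), (252, np.int64(286), np.int64(-101), np.int64(115)), (260, np.int64(287), np.int64(-88), np.int64(115)), (365, np.int64(294), np.int64(88), np.int64(117)), (372, np.int64(282), np.int64(97), np.int64(113)), (380, np.int64(283), np.int64(111), np.int64(113))]
244 [(236, np.int64(275), np.int64(-125), np.int64(124)), (244, np.int64(277), np.int64(-113), np.int64(125)), (252, np.int64(-38), np.int64(-29), np.int64(-11)), (260, np.int64(-33), np.int64(-26), np.int64(-9)), (365, np.int64(-34), np.int64(25), np.int64(-10)), (372, np.int64(-37), np.int64(28), np.int64(-11)), (380, np.int64(-36), np.int64(32), np.int64(-10))]
252 [(236, np.int64(-39), np.int64(-37), np.int64(-7)), (244, np.int64(-46), np.int64(-31), np.int64(-11)), (252, np.int64(-46), np.int64(-27), np.int64(-11)), (260, np.int64(-34), np.int64(-26), np.int64(-5)), (365, np.int64(-35), np.int64(25), np.int64(-6)), (372, np.int64(-47), np.int64(26), np.int64(-11)), (380, np.int64(-46), np.int64(30), np.int64(-11))]

[... 2563 characters left out ...]
np.int64(-17)), (244, np.int64(-100), np.int64(-18), np.int64(-17)), (252, np.int64(286), np.int64(-109), np.int64(269)), (260, np.int64(286), np.int64(-95), np.int64(268)), (365, np.int64(312), np.int64(100), np.int64(288)), (372, np.int64(283), np.int64(106), np.int64(266)), (380, np.int64(-99), np.int64(18), np.int64(-17))]
324 [(236, np.int64(-101), np.int64(-20), np.int64(-16)), (244, np.int64(-102), np.int64(-18), np.int64(-17)), (252, np.int64(-101), np.int64(-16), np.int64(-16)), (260, np.int64(356), np.int64(-111), np.int64(340)), (365, np.int64(300), np.int64(98), np.int64(296)), (372, np.int64(290), np.int64(108), np.int64(288)), (380, np.int64(-103), np.int64(17), np.int64(-17))]
```

Depth puts the open fingertips at tool x ≈ −33 mm, so the fingers closed above the ball. I'll check the tip position with the fingers shut.

```bash
python3 -m crank '{"linear":[[0,0,0],[0,0,0],[0,0,0],[0,0,0],[0,0,0],[0,0,0]],"delta_rot":[[0,0,0],[0,0,0],[0,0,0],[0,0,0],[0,0,0],[0,0,0]],"jaw":[-0.5,-0.5,-0.5,-0.5,-0.5,-0.5]}'
python3 - <<'E'
from h import *
s=r.get_state();print(s['opening'])
im,d=r.get_image('wrist');cw=r.calibration('wrist');T=cw['tool_from_camera']
save(im,'w6.png')
P=np.array([dpt(cw,u,v,d,T) for v in range(180,330) for u in range(270,355)])
m=(P[:,0]<.0)&(abs(P[:,1])<.03)
print(P[m].max(0),P[m].min(0))
for v in range(200,300,8): print(v,[tuple(int(q) for q in (dpt(cw,u,v,d,T)*1000)) for u in (285,292,298,326,332,338)])
E
```

```text
time: 8.1
tcp_pos: [0.6483, 0.1521, 0.3559]
tcp_rot: [1.015, 1.321, -1.015]
ft_force: [-0.4, -0.0, 0.2]
opening: 0.0214
0.021420395106808567
[-0.0239129   0.02039356  0.01145968] [-0.16575521 -0.02164253 -0.06629737]
200 [(95, -26, 2), (92, -19, 1), (52, -11, -8), (96, 12, 2), (99, 17, 3), (104, 24, 4)]
208 [(95, -26, 10), (91, -19, 9), (49, -11, -3), (94, 12, 9), (98, 17, 11), (102, 24, 12)]
216 [(287, -45, 80), (285, -33, 79), (51, -11, 3), (289, 21, 80), (355, 35, 101), (355, 47, 101)]
224 [(285, -45, 93), (286, -34, 93), (286, -24, 93), (356, 24, 118), (355, 36, 117), (355, 47, 118)]
232 [(287, -46, 107), (284, -34, 106), (286, -24, 107), (355, 25, 134), (357, 36, 134), (356, 48, 134)]
240 [(-32, -13, -10), (-24, -11, -7), (286, -24, 121), (355, 25, 150), (356, 36, 150), (-32, 12, -10)]
248 [(-41, -13, -10), (-26, -10, -4), (284, -24, 135), (356, 25, 167), (356, 37, 167), (-41, 11, -10)]
256 [(-49, -12, -10), (-26, -11, 0), (285, -25, 150), (356, 25, 184), (356, 37, 184), (-50, 10, -10)]
264 [(-57, -11, -10), (-27, -11, 4), (285, -25, 165), (356, 26, 201), (355, 37, 201), (-55, 10, -9)]
272 [(-60, -11, -8), (-29, -10, 8), (286, -25, 181), (355, 26, 218), (355, 38, 218), (-55, 10, -6)]
280 [(-60, -11, -5), (286, -36, 196), (287, -25, 196), (355, 26, 236), (356, 38, 237), (-57, 10, -3)]
288 [(-60, -11, -1), (287, -36, 212), (286, -25, 211), (356, 26, 255), (356, 38, 255), (-58, 10, 0)]
296 [(-60, -11, 2), (287, -36, 228), (286, -26, 228), (356, 26, 273), (355, 39, 272), (-58, 10, 3)]
```

View pics/w6.png

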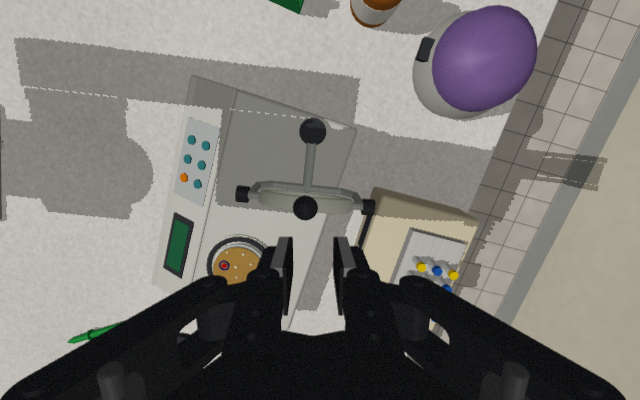

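So the real fingertips sit about 25 mm short of the reported TCP at this opening, with pads at tool x = −25 to −60. That agrees with the fingers having stopped on top of the ball. I'll use −40 mm as the grasp point and measure the nudged knob again.

```bash
python3 - <<'E'
from h import *
z=np.load('/tmp/w5.npz');cw=r.calibration('wrist');P=wpose(cw,dict(tcp_pos=z['p'],tcp_rot=z['q']))
k=onplane(cw,304.7,207.4,.299,P);a=onplane(cw,242,193.5,.215,P);b=onplane(cw,368,206.5,.215,P)
print(k,a,b,np.linalg.norm(a-b));L=(a+b)/2;ax=(b-a)/np.linalg.norm(b-a);u=np.array([ax[1],-ax[0],0]);be=np.arctan2(u[1],u[0])
print('lens',L,'bearing',np.degrees(be),'post',L-.07*u,'tilt',np.arcsin((k-L)@u/.085),'lat',(k-L)@ax)
delta(r.get_state(),(k[0],k[1],.259),down(be+np.pi/2))
E
```

```text
[0.64183958 0.15179413 0.299     ] [0.57630322 0.12520273 0.215     ] [0.71272585 0.1465524  0.215     ] 0.13808310406813026
lens [0.64451453 0.13587757 0.215     ] bearing -81.1055530719747 post [0.63369151 0.20503581 0.215     ] tilt -0.1910273247177033 lat -0.00018185102061099058
lin mm [97.  -6.3 -1.4]
rot [ 1.058e-01  0.000e+00 -1.000e-04]
```

```bash
python3 -m crank '{"linear":[[0,-6.3,-1.4],[0,0,0],[0,0,0],[0,0,0],[33,0,0],[32,0,0],[32,0,0],[0,0,0],[0,0,0],[0,0,0],[0,0,0],[0,0,0],[0,0,0],[0,0,0],[0,0,0]],"delta_rot":[[0,0,0],[0.106,0,0],[0,0,0],[0,0,0],[0,0,0],[0,0,0],[0,0,0],[0,0,0],[0,0,0],[0,0,0],[0,0,0],[0,0,0],[0,0,0],[0,0,0],[0,0,0]],"jaw":[0.2,0.2,0.2,0.2,0.2,0.2,0.2,0.2,0.2,-1,-1,-1,-1,-1,-1]}' 25
python3 - <<'E'
from h import *
s=r.get_state();im,d=r.get_image('wrist');save(im,'w7.png');print(s['opening'],s['ft_force'])
E
```

```text
time: 9.65
tcp_pos: [0.6429, 0.152, 0.2619]
tcp_rot: [1.096, 1.276, -1.091]
ft_force: [-0.5, -0.3, 4.5]
opening: 0.018
0.01799755285405018 [-0.47484673 -0.32846761  4.53137716]
```

View pics/w7.png

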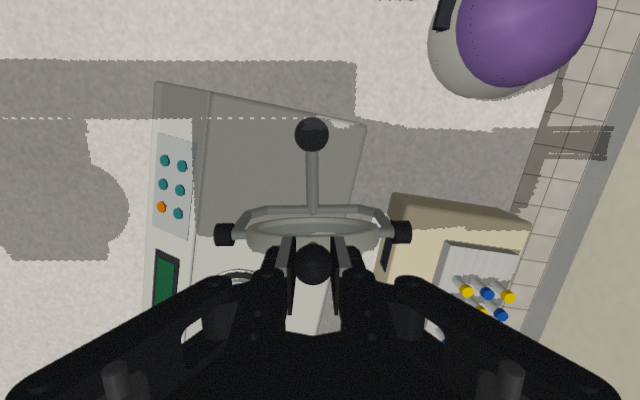

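The knob is gripped, with the ball at (313,264) between the pads. Now swivel −0.493 rad, then tilt.

```bash
python3 -m crank '{"linear":[[0,-5.3,-0.3],[0,-5.3,-0.3],[0,-5.3,-0.3],[0,-5.3,-0.3],[0,-5.3,-0.3],[0,0,0],[0,0,0],[0,0,0]],"delta_rot":[[0.0986,0,0],[0.0986,0,0],[0.0986,0,0],[0.0986,0,0],[0.0986,0,0],[0,0,0],[0,0,0],[0,0,0]],"jaw":[-1,-1,-1,-1,-1,-1,-1,-1]}'
python3 - <<'E'
from h import *
s=r.get_state();im,d=r.get_image('wrist');save(im,'w8.png');print(s['opening'],s['ft_force'])
u=np.radians(-109.37);print('expect xy',np.array([.6337,.205])+.054*np.array([np.cos(u),np.sin(u)]))
t=np.linspace(-.19,.591,9);U=85*np.sin(t);w=-85*np.cos(t)
print(np.c_[np.diff(w),np.diff(U)].round(1))
E
```

```text
time: 10.5
tcp_pos: [0.6165, 0.1549, 0.2616]
tcp_rot: [1.454, 1.031, -1.448]
ft_force: [-2.3, 0.7, 8.2]
opening: 0.018
0.017962671257251536 [-2.27151672  0.70264061  8.20521526]
expect xy [0.61578997 0.15405659]
[[-1.2  8.2]
 [-0.4  8.3]
 [ 0.4  8.3]
 [ 1.3  8.2]
 [ 2.   8. ]
 [ 2.8  7.8]
 [ 3.6  7.5]
 [ 4.3  7.1]]
```

View pics/w8.png

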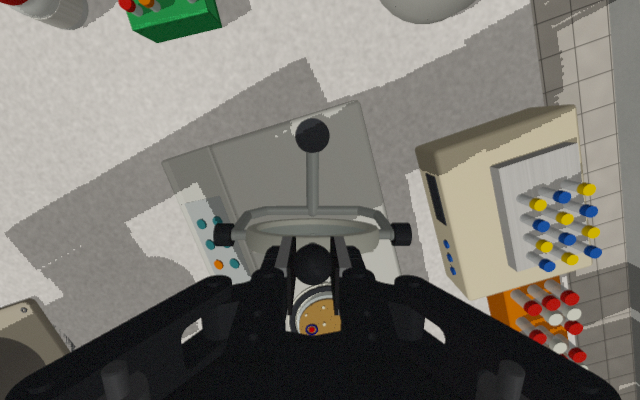

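The lens swivelled with the gripper and the colony ring now lines up at (312,329). Now the tilt arc.

```bash
python3 -m crank '{"linear":[[-1.2,0,8.2],[-0.4,0,8.3],[0.4,0,8.3],[1.3,0,8.2],[2,0,8],[2.8,0,7.8],[3.6,0,7.5],[4.3,0,7.1],[0,0,0],[0,0,0],[0,0,0]],"delta_rot":[[0,0,0],[0,0,0],[0,0,0],[0,0,0],[0,0,0],[0,0,0],[0,0,0],[0,0,0],[0,0,0],[0,0,0],[0,0,0]],"jaw":[-1,-1,-1,-1,-1,-1,-1,-1,-1,-1,-1]}'
python3 - <<'E'
from h import *
s=r.get_state();im,d=r.get_image('wrist');save(im,'w9.png');print(s['opening'],s['ft_force'])
E
```

```text
time: 11.65
tcp_pos: [0.5954, 0.0936, 0.2478]
tcp_rot: [1.453, 1.029, -1.451]
ft_force: [-1.9, -3.6, 5.3]
opening: 0.0179
0.01793088307876604 [-1.86486892 -3.62949409  5.27965135]
```

View pics/w9.png

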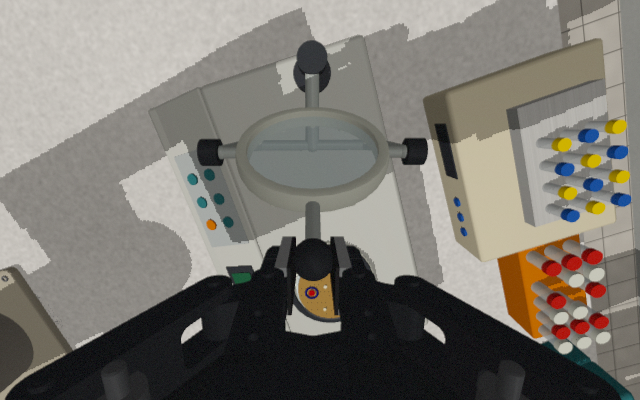

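The tilt followed. I'll release, rise, and check the aim.

```bash
python3 -m crank '{"linear":[[0,0,0],[0,0,0],[0,0,0],[0,0,0],[-25,0,0],[-35,0,0],[-40,0,0],[0,0,0],[0,0,0]],"delta_rot":[[0,0,0],[0,0,0],[0,0,0],[0,0,0],[0,0,0],[0,0,0],[0,0,0],[0,0,0],[0,0,0]],"jaw":[0.2,0.2,0.2,0.2,0.2,0.2,0.2,0.2,0.2]}'
python3 - <<'E'
from h import *
s=r.get_state();im,d=r.get_image('wrist');save(im,'w10.png')
np.savez('/tmp/w10.npz',im=im,d=d,p=s['tcp_pos'],q=s['tcp_rot'])
E
```

```text
time: 12.6
tcp_pos: [0.5954, 0.0947, 0.3476]
tcp_rot: [1.455, 1.029, -1.451]
ft_force: [-0.2, 0.2, -0.7]
opening: 0.0514
```

View pics/w10.png

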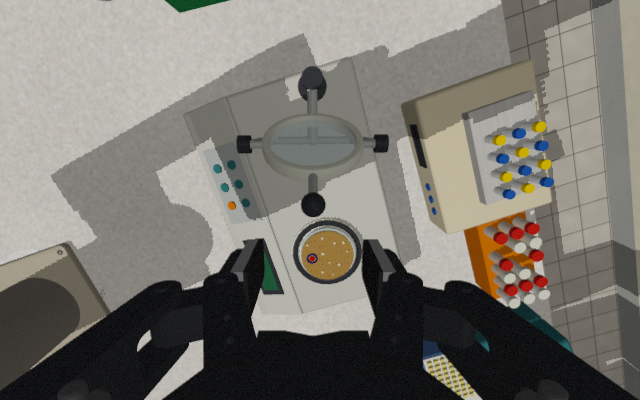

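```bash
python3 - <<'E'
from h import *
z=np.load('/tmp/w10.npz');cw=r.calibration('wrist');P=wpose(cw,dict(tcp_pos=z['p'],tcp_rot=z['q']))
im=z['im'];h=cv2.cvtColor(im,cv2.COLOR_RGB2HSV).astype(int)
def blob(m,win):
    x0,y0,x1,y1=win;mm=np.zeros(m.shape,np.uint8);mm[y0:y1,x0:x1]=m[y0:y1,x0:x1]
    k,l,st,c=cv2.connectedComponentsWithStats(mm);i=1+st[1:,4].argmax();print(c[i],st[i]);return c[i]
dk=h[...,2]<55
kn=blob(dk,(295,188,330,220));a=blob(dk,(230,130,252,160));b=blob(dk,(372,130,395,160))
rd=blob((h[...,1]>150)&((h[...,0]<6)|(h[...,0]>174)),(300,245,325,275))
C=onplane(cw,*rd,.089,P);A=onplane(cw,*a,.215,P);B=onplane(cw,*b,.215,P)
L=(A+B)/2;ax=(B-A)/np.linalg.norm(B-A);u=np.array([ax[1],-ax[0],0]);zz=np.array([0,0,1.])
t=.6
for _ in range(20):
    k=onplane(cw,*kn,.215+.085*np.cos(t),P);t=np.arcsin((k-L)@u/.085)
print('C',C,'L',L,'|AB|',np.linalg.norm(A-B),'tilt',t,'knob',k,'knob depth',dpt(cw,*kn,z['d'],P))
x=u*np.cos(t)-zz*np.sin(t);v=u*np.sin(t)+zz*np.cos(t)
for Cc in (C,np.array([.5482,-.0382,.089])): print('off y,z mm',(Cc-L)@ax*1e3,(Cc-L)@v*1e3)
E
```

```text
[312.68468468 204.18693694] [302 192  23  25 444]
[243.52173913 144.03478261] [237 136  15  17 230]
[380.97333333 143.00888889] [373 135  16  17 225]
[311.78571429 258.35714286] [310 257   5   4  14]
C [ 0.54792768 -0.03856734  0.089     ] L [0.61065813 0.13863302 0.215     ] |AB| 0.1383992737226884 tilt 0.5310708370481734 knob [0.5966279  0.09793456 0.28829254] knob depth [0.59743459 0.10031896 0.29736153]
off y,z mm -1.9697747867546758 -13.448757682774565
off y,z mm -1.831077508214589 -13.669433756129862
```

```bash
python3 - <<'E'
from h import *
o=[]
for n in('top','scene'):
    im,d=r.get_image(n);np.savez(f'/tmp/{n}1.npz',im=im,d=d)
    x,y=(235,120) if n=='top' else (340,180)
    o.append(cv2.resize(im[y:y+75,x:x+75],None,fx=5,fy=5,interpolation=cv2.INTER_CUBIC))
save(np.hstack(o),'c11.png')
E
```

```text
(no output)
```

View pics/c11.png

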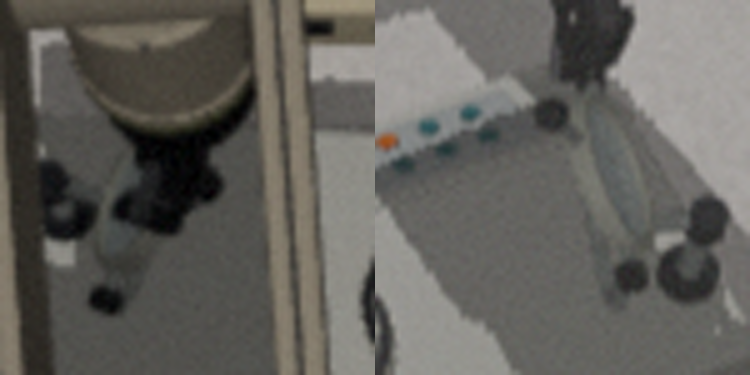

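```bash
python3 -m crank '{"linear":[[0,0,45],[0,0,45],[0,0,0],[0,0,0]],"delta_rot":[[0,0,0],[0,0,0],[0,0,0],[0,0,0]],"jaw":[0.2,0.2,0.2,0.2]}'
python3 - <<'E'
from h import *
s=r.get_state();im,d=r.get_image('wrist');save(im,'w11.png')
np.savez('/tmp/w11.npz',im=im,d=d,p=s['tcp_pos'],q=s['tcp_rot'])
E
```

```text
time: 13.15
tcp_pos: [0.5642, 0.0088, 0.3448]
tcp_rot: [1.454, 1.03, -1.457]
ft_force: [0.2, -0.3, 0.3]
opening: 0.0511
```

View pics/w11.png

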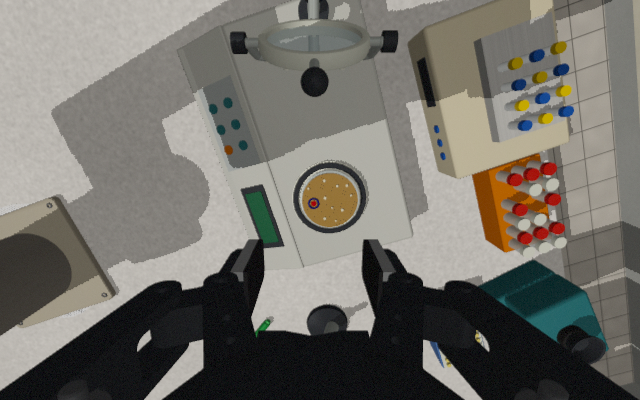

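```bash
python3 - <<'E'
from h import *
cw=r.calibration('wrist')
def ld(n):
    z=np.load(n);return z,wpose(cw,dict(tcp_pos=z['p'],tcp_rot=z['q']))
z1,P1=ld('/tmp/w10.npz');z,P=ld('/tmp/w11.npz')
im=z['im'];h=cv2.cvtColor(im,cv2.COLOR_RGB2HSV).astype(int)
def blob(m,win):
    x0,y0,x1,y1=win;mm=np.zeros(m.shape,np.uint8);mm[y0:y1,x0:x1]=m[y0:y1,x0:x1]
    k,l,st,c=cv2.connectedComponentsWithStats(mm);i=1+st[1:,4].argmax();print(c[i],st[i]);return c[i]
dk=h[...,2]<55
kn=blob(dk,(298,64,332,100));a=blob(dk,(228,28,247,60));b=blob(dk,(380,28,400,60))
rd=blob((h[...,1]>150)&((h[...,0]<6)|(h[...,0]>174)),(300,190,325,215))
def T(p,q): return tri([ray(cw,*p,P1),ray(cw,*q,P)])
print('knob',T((312.7,204.2),kn));A=T((243.5,144),a);B=T((381,143),b);print(A,B);print('col',T((311.8,258.4),rd))
C=onplane(cw,*rd,.089,P);A=onplane(cw,*a,.215,P);B=onplane(cw,*b,.215,P)
L=(A+B)/2;ax=(B-A)/np.linalg.norm(B-A);u=np.array([ax[1],-ax[0],0])
t=.6
for _ in range(20):
    k=onplane(cw,*kn,.215+.085*np.cos(t),P);t=np.arcsin((k-L)@u/.085)
v=u*np.sin(t)+np.array([0,0,np.cos(t)])
print('C',C,'L',L,'tilt',t,'off',(C-L)@ax*1e3,(C-L)@v*1e3)
# plane fit to rim top face from depth in w10 and w11
for zz,PP,w in((z1,P1,(260,110,366,185)),(z,P,(255,15,375,72))):
    pts=np.array([dpt(cw,uu,vv,zz['d'],PP) for vv in range(w[1],w[3]) for uu in range(w[0],w[2])])
    d=pts-np.array([L[0],L[1],.215]);X=d@u;Y=d@ax;Z=d[:,2]
    rr=np.sqrt(X**2+Y**2+Z**2);m=(rr<.052)&(abs(Y)<.047)
    n=np.linalg.svd(np.c_[X,Z][m&(rr<.04)]-np.c_[X,Z][m&(rr<.04)].mean(0))[2]
    print(m.sum(),'inner pts',(m&(rr<.04)).sum(),'dir(X,Z)',n[0],'tilt',np.arctan2(n[0][0],n[0][1]))
E
```

```text
[314.05808477  81.38304553] [301  67  27  30 637]
[238.06583072  42.44514107] [230  32  17  22 319]
[389.41157556  40.90032154] [380  31  18  21 311]
[313.05 203.1 ] [311 201   5   5  20]
knob (array([0.59656191, 0.09789523, 0.28812069]), [np.float64(6.290782082738348e-05), np.float64(6.290782082737613e-05)])
(array([0.54525944, 0.16107263, 0.21529152]), [np.float64(9.192925002150359e-06), np.float64(9.192925002048895e-06)]) (array([0.67612506, 0.11623772, 0.21503075]), [np.float64(2.7545012261088877e-05), np.float64(2.754501226121913e-05)])
col (array([ 0.54802893, -0.03774052,  0.09082076]), [np.float64(0.00020189107595541117), np.float64(0.0002018910759554127)])
C [ 0.54767068 -0.03814669  0.089     ] L [0.6106674  0.13870419 0.215     ] tilt 0.532983566875532 off -2.190430186126635 -13.139975063916607
5402 inner pts 2774 dir(X,Z) [0.50875583 0.86091086] tilt 0.5337389976116503
4680 inner pts 1650 dir(X,Z) [0.50898365 0.86077619] tilt 0.5340036433424746
```

Every check agrees: tilt 0.533 against 0.592 wanted, so the colony sits 13 mm low and 2 mm to the side. That is within 20 mm, but I'll regrip to gain the margin.

```bash
python3 - <<'E'
from h import *
delta(r.get_state(),(.5966,.0979,.3448),down(np.radians(-18.9)));delta(r.get_state(),(.5966,.0979,.248))
E
```

```text
lin mm [  0.1   1.  -93.9]
rot [-0.0089  0.      0.0018]
lin mm [ 96.9   1.2 -93.9]
```

```bash
python3 -m crank '{"linear":[[0,1,-47],[0,0,-47],[0,0,0],[0,0,0],[33,0,0],[32,0,0],[32,0,0],[0,0,0],[0,0,0],[0,0,0],[0,0,0],[0,0,0],[0,0,0],[0,0,0]],"delta_rot":[[0,0,0],[0,0,0],[0,0,0],[0,0,0],[0,0,0],[0,0,0],[0,0,0],[0,0,0],[0,0,0],[0,0,0],[0,0,0],[0,0,0],[0,0,0],[0,0,0]],"jaw":[0.2,0.2,0.2,0.2,0.2,0.2,0.2,0.2,-1,-1,-1,-1,-1,-1]}' 25
python3 -m crank '{"linear":[[0.6,0,1.2],[0.6,0,1.2],[0.7,0,1.2],[0.7,0,1.2],[0,0,0],[0,0,0],[0,0,0],[0,0,0],[0,0,0],[0,0,0],[-25,0,0],[-35,0,0],[-40,0,0],[0,0,0],[0,0,0]],"delta_rot":[[0,0,0],[0,0,0],[0,0,0],[0,0,0],[0,0,0],[0,0,0],[0,0,0],[0,0,0],[0,0,0],[0,0,0],[0,0,0],[0,0,0],[0,0,0],[0,0,0],[0,0,0]],"jaw":[-1,-1,-1,-1,-1,-1,0.2,0.2,0.2,0.2,0.2,0.2,0.2,0.2,0.2]}'
cat > aim.py <<'E'
from h import *
import sys
cw=r.calibration('wrist');s=r.get_state();im,d=r.get_image('wrist');P=wpose(cw,s);save(im,sys.argv[1]+'.png');np.savez('/tmp/%s.npz'%sys.argv[1],im=im,d=d,p=s['tcp_pos'],q=s['tcp_rot'])
h=cv2.cvtColor(im,cv2.COLOR_RGB2HSV).astype(int);dk=h[...,2]<55
def blob(m,X,w=18):
    q=np.linalg.inv(P)@np.array([*X,1]);u=int(cw['cx']+cw['fx']*q[0]/-q[2]);v=int(cw['cy']-cw['fy']*q[1]/-q[2])
    mm=np.zeros(m.shape,np.uint8);mm[max(v-w,0):v+w,u-w:u+w]=m[max(v-w,0):v+w,u-w:u+w]
    k,l,st,c=cv2.connectedComponentsWithStats(mm);i=1+st[1:,4].argmax();print((u,v),c[i].round(1),st[i,2:]);return c[i]
kn=blob(dk,(.595,.095,.286));a=blob(dk,(.5453,.1611,.215),12);b=blob(dk,(.6761,.1162,.215),12)
rd=blob((h[...,1]>150)&((h[...,0]<6)|(h[...,0]>174)),(.548,-.038,.089))
C=onplane(cw,*rd,.089,P);A=onplane(cw,*a,.215,P);B=onplane(cw,*b,.215,P)
L=(A+B)/2;ax=(B-A)/np.linalg.norm(B-A);u=np.array([ax[1],-ax[0],0])
t=.6
for _ in range(20):
    k=onplane(cw,*kn,.215+.085*np.cos(t),P);t=np.arcsin((k-L)@u/.085)
v=u*np.sin(t)+np.array([0,0,np.cos(t)])
print('C',C,'L',L,'tilt',t,'off y z',(C-L)@ax*1e3,(C-L)@v*1e3,np.linalg.norm(A-B))
E
python3 aim.py w12
```

```text
time: 14.6
tcp_pos: [0.5981, 0.0977, 0.2519]
tcp_rot: [1.456, 1.027, -1.45]
ft_force: [-1.7, -3.2, 6.6]
opening: 0.018
time: 16.1
tcp_pos: [0.596, 0.0936, 0.348]
tcp_rot: [1.456, 1.028, -1.451]
ft_force: [0.1, -0.3, -0.1]
opening: 0.0516
(310, 206) [313.1 207.9] [ 23  24 427]
(242, 143) [243.3 144. ] [ 16  17 228]
(379, 142) [380.6 141.5] [ 15  18 238]
(311, 257) [311.  257.6] [ 5  4 16]
C [ 0.54777846 -0.03809307  0.089     ] L [0.61127649 0.13834119 0.215     ] tilt 0.5990230759589084 off y z -4.84811954292963 1.6293663741670934 0.13839486515304372
```

View pics/w12.png

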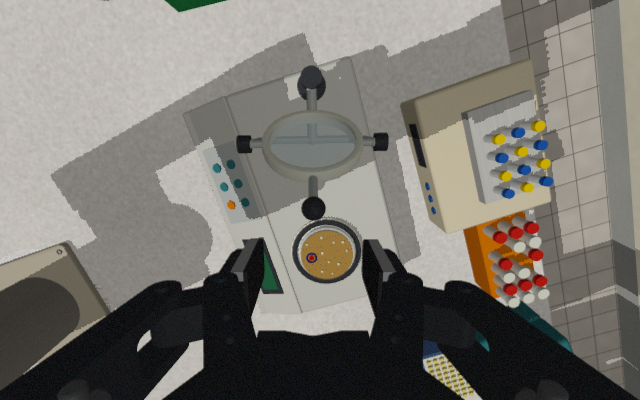

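The aim is now −4.8 mm in y and +1.6 mm in z (limit 20), and the lens is released. Next is the pen.

```bash
python3 -m crank '{"linear":[[-10,0,0],[0,0,0],[0,0,0],[0,0,0],[0,0,0],[0,0,0],[0,0,0],[0,0,0],[0,0,0],[0,40.4,17.6],[0,40.4,17.6],[0,40.4,17.6],[0,40.4,17.6],[0,40.4,17.6],[0,40.4,17.6],[0,40.4,17.6],[0,40.4,17.6],[0,40.4,17.6],[0,40.4,17.6]],"delta_rot":[[0.138,0,0],[0.138,0,0],[0.138,0,0],[0.138,0,0],[0.138,0,0],[0.138,0,0],[0.138,0,0],[0.138,0,0],[0.138,0,0],[0,0,0],[0,0,0],[0,0,0],[0,0,0],[0,0,0],[0,0,0],[0,0,0],[0,0,0],[0,0,0],[0,0,0]],"jaw":[0.2,0.2,0.2,0.2,0.2,0.2,0.2,0.2,0.2,0.2,0.2,0.2,0.2,0.2,0.2,0.2,0.2,0.2,0.2]}'
python3 -m crank '{"linear":[[0,0,0],[0,0,0]],"delta_rot":[[0,0,0],[0,0,0]],"jaw":[0.2,0.2]}'
python3 - <<'E'
from h import *
s=r.get_state();im,d=r.get_image('wrist');save(im,'w13.png')
np.savez('/tmp/w13.npz',im=im,d=d,p=s['tcp_pos'],q=s['tcp_rot'])
E
```

```text
time: 18.05
tcp_pos: [0.4141, -0.3099, 0.3544]
tcp_rot: [-2.213, 0.008, 2.218]
ft_force: [0.5, 0.1, 0.3]
opening: 0.0513
time: 18.25
tcp_pos: [0.4147, -0.3091, 0.3545]
tcp_rot: [-2.212, 0.01, 2.217]
ft_force: [-0.4, 1.3, -0.3]
opening: 0.051
```

View pics/w13.png

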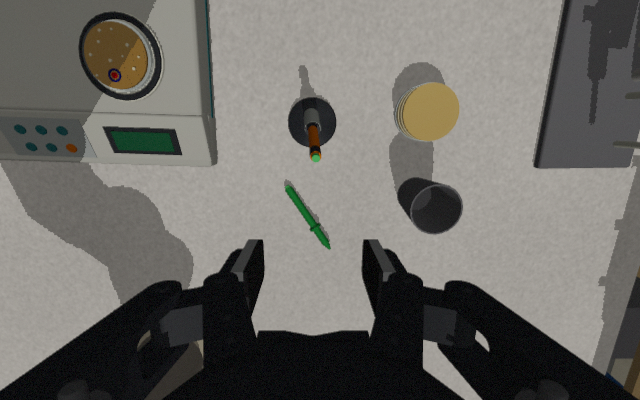

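There are two candidates: the orange-barrelled pen in the stand at (314,140), and the all-green pen lying on the bench at (307,215). The orange one fits the description (orange barrel, leaning in the stand's bore). I'll confirm it in an enlarged crop.

```bash
python3 - <<'E'
from h import *
z=np.load('/tmp/w13.npz');im=z['im'];cw=r.calibration('wrist');P=wpose(cw,dict(tcp_pos=z['p'],tcp_rot=z['q']))
save(cv2.resize(im[90:255,270:350],None,fx=3.6,fy=3.6,interpolation=cv2.INTER_CUBIC),'c13.png')
h=cv2.cvtColor(im,cv2.COLOR_RGB2HSV).astype(int)
m=((h[...,0]<15)&(h[...,1]>150)&(h[...,2]>60))
ys,xs=np.where(m[90:175,290:340]);print('orange',len(xs),xs.min()+290,xs.max()+290,ys.min()+90,ys.max()+90)
for y in range(110,165,3):
    xx=np.where(m[y,290:340])[0]+290
    g=np.where((h[y,290:340,1]>100)&(abs(h[y,290:340,0]-65)<20))[0]+290
    if len(xx)or len(g): print(y,xx.min() if len(xx) else None,xx.max() if len(xx) else None,g, dpt(cw,314,y,z['d'],P).round(4))
E
```

```text
orange 190 308 320 126 157
128 309 316 [] [ 0.4739 -0.3117  0.0896]
131 308 316 [] [ 0.47   -0.3117  0.1002]
134 309 317 [] [ 0.4663 -0.3116  0.1105]
137 309 317 [] [ 0.4627 -0.3115  0.1203]
140 309 318 [] [ 0.4594 -0.3115  0.1302]
143 309 319 [] [ 0.456  -0.3114  0.1386]
146 310 319 [] [ 0.453  -0.3113  0.1487]
152 312 319 [] [ 0.4467 -0.3112  0.1607]
155 310 310 [313 314 315 316 317 318] [ 0.4435 -0.3112  0.1648]
158 None None [312 313 314 315 316 317 318 319] [ 0.4395 -0.3112  0.1614]
161 None None [314 315 316 317] [ 0.4357 -0.3111  0.1607]
```

View pics/c13.png

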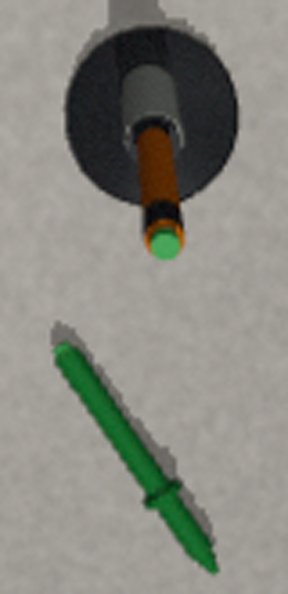

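The crop confirms it: orange barrel, dark band and green end cap in the sleeve, with the all-green pen lying loose. I'll fit the axis from the depth points.

```bash
python3 - <<'E'
from h import *
z=np.load('/tmp/w13.npz');im=z['im'];d=z['d'];cw=r.calibration('wrist');P=wpose(cw,dict(tcp_pos=z['p'],tcp_rot=z['q']))
h=cv2.cvtColor(im,cv2.COLOR_RGB2HSV).astype(int)
m=((h[...,0]<15)&(h[...,1]>150)&(h[...,2]>60))
S=[]
for y in range(129,148):
    xx=np.where(m[y,290:340])[0]+290;c=(xx.min()+xx.max())/2
    o,dd=ray(cw,c,y,P);S.append(o+dd*d[y,int(round(c))])
S=np.array(S);c=S.mean(0);n=np.linalg.svd(S-c)[2][0];n*=np.sign(n[2])
print('dir',n,'lean',np.arccos(n[2]),'resid',np.abs((S-c)-np.outer((S-c)@n,n)).max())
# axis: shift by radius away from camera, perpendicular
v=c-P[:3,3];v-=n*(v@n);v/=np.linalg.norm(v);A=c+.007*v;print('axis pt',A)
# top: green cap centre
g=(h[...,1]>100)&(abs(h[...,0]-65)<20);g[:150]=0;g[165:]=0;g[:,:300]=0;g[:,330:]=0
ys,xs=np.where(g);o,dd=ray(cw,xs.mean(),ys.mean(),P);top=o+dd*np.median([d[a,b] for a,b in zip(ys,xs)]);print('cap',xs.mean(),ys.mean(),top)
f=(top-A)@n;print('cap offset from axis',np.linalg.norm(top-A-f*n), 'top pt on axis',A+f*n)
tp=A+f*n;print('grip',tp-.045*n,'nib',tp-.145*n, 'collar z',(tp-.091*n)[2])
np.savez('/tmp/pen.npz',A=A,n=n,top=tp)
# compare with foot
fm=(h[...,2]<70);fm[:90]=0;fm[150:]=0;fm[:,:285]=0;fm[:,345:]=0
ys,xs=np.where(fm);print('foot px',xs.min(),xs.max(),ys.min(),ys.max(),onplane(cw,(xs.min()+xs.max())/2,(ys.min()+ys.max())/2,.012,P))
E
```

```text
Traceback (most recent call last):
ValueError: zero-size array to reduction operation minimum which has no identity
```

```bash
cat > pen.py <<'E'
from h import *
import sys
z=np.load(sys.argv[1]);im=z['im'];d=z['d'];cw=r.calibration('wrist');P=wpose(cw,dict(tcp_pos=z['p'],tcp_rot=z['q']))
h=cv2.cvtColor(im,cv2.COLOR_RGB2HSV).astype(int)
m=((h[...,0]<15)&(h[...,1]>150)&(h[...,2]>60))
S=[]
for y in range(127,147):
    xx=np.where(m[y,290:340])[0]+290
    if len(xx)<6: continue
    c=(xx.min()+xx.max())/2
    o,dd=ray(cw,c,y,P);S.append(o+dd*d[y,int(round(c))])
S=np.array(S);c=S.mean(0);n=np.linalg.svd(S-c)[2][0];n*=np.sign(n[2])
print(len(S),'dir',n,'lean',np.arccos(n[2]),'resid',np.abs((S-c)-np.outer((S-c)@n,n)).max())
v=c-P[:3,3];v-=n*(v@n);v/=np.linalg.norm(v);A=c+.007*v;print('axis pt',A)
g=(h[...,1]>100)&(abs(h[...,0]-65)<20);g[:150]=0;g[165:]=0;g[:,:300]=0;g[:,330:]=0
ys,xs=np.where(g);o,dd=ray(cw,xs.mean(),ys.mean(),P);top=o+dd*np.median([d[a,b] for a,b in zip(ys,xs)]);print('cap',xs.mean(),ys.mean(),top)
f=(top-A)@n;print('cap offset from axis',np.linalg.norm(top-A-f*n), 'top pt on axis',A+f*n)
tp=A+f*n;print('grip',tp-.045*n,'nib',tp-.145*n, 'collar z',(tp-.091*n)[2])
np.savez('/tmp/pen.npz',A=A,n=n,top=tp)
fm=(h[...,2]<70);fm[:90]=0;fm[150:]=0;fm[:,:285]=0;fm[:,345:]=0
ys,xs=np.where(fm);print('foot px',xs.min(),xs.max(),ys.min(),ys.max(),onplane(cw,(xs.min()+xs.max())/2,(ys.min()+ys.max())/2,.012,P))
E
python3 pen.py /tmp/w13.npz
```

```text
18 dir [-0.34454323 -0.04166333  0.93784547] lean 0.3544270959037126 resid 0.0009396665532029344
axis pt [ 0.45821713 -0.31089613  0.11258696]
cap 315.462962962963 157.35185185185185 [ 0.44041473 -0.31296482  0.16267428]
cap offset from axis 0.0005809263258859954 top pt on axis [ 0.43988948 -0.31311237  0.16247476]
grip [ 0.45539392 -0.31123753  0.12027171] nib [ 0.48984825 -0.30707119  0.02648716] collar z 0.07713081834468541
foot px 288 335 97 149 [ 0.48077036 -0.30781598  0.012     ]
```

Fit: lean 0.354 rad, and the collar at z = 0.077 matches the rim. Aligning with the pen's axis.

```bash
cat > pd.py <<'E'
from h import *
z=np.load('/tmp/pen.npz');n=z['n'];tp=z['top'];s=r.get_state()
x=-n;y=np.array([0,-1.,0]);y-=x*(x@y);y/=np.linalg.norm(y);Rt=R.from_matrix(np.c_[x,y,np.cross(x,y)])
delta(s,None,Rt)
R0=R.from_rotvec(s['tcp_rot'])
print('pre (in target axes)',(Rt.inv().apply(tp+.01*n-s['tcp_pos'])*1000).round(1),'final',(Rt.inv().apply(tp-.085*n-s['tcp_pos'])*1000).round(1),s['qpos'].round(2))
E
python3 pd.py
```

```text
rot [-0.0176  0.3534 -0.0409]
pre (in target axes) [178.8  12.7  43.4] final [273.8  12.7  43.4] [-0.74 -0.1   1.46  0.    1.79  0.84]
```

```bash
python3 -m crank '{"linear":[[0,0,0],[0,0,0],[0,0,0],[0,12.7,43.4],[36,0,0],[36,0,0],[36,0,0],[36,0,0],[34,0,0],[0,0,0],[0,0,0]],"delta_rot":[[-0.0059,0.1178,-0.0136],[-0.0059,0.1178,-0.0136],[-0.0059,0.1178,-0.0136],[0,0,0],[0,0,0],[0,0,0],[0,0,0],[0,0,0],[0,0,0],[0,0,0],[0,0,0]],"jaw":[0.2,0.2,0.2,0.2,0.2,0.2,0.2,0.2,0.2,0.2,0.2]}'
python3 - <<'E'
from h import *
s=r.get_state();im,d=r.get_image('wrist');save(im,'w14.png')
np.savez('/tmp/w14.npz',im=im,d=d,p=s['tcp_pos'],q=s['tcp_rot'])
E
python3 pd.py
```

```text
time: 19.4
tcp_pos: [0.4371, -0.3127, 0.1737]
tcp_rot: [-2.558, -0.057, 1.785]
ft_force: [-0.4, -0.1, 0.6]
opening: 0.0517
rot [ 0.0035 -0.0022 -0.0017]
pre (in target axes) [ 3.  -0.3  2.2] final [98.  -0.3  2.2] [-0.94 -0.26  1.97  0.32  1.27  0.55]
```

View pics/w14.png

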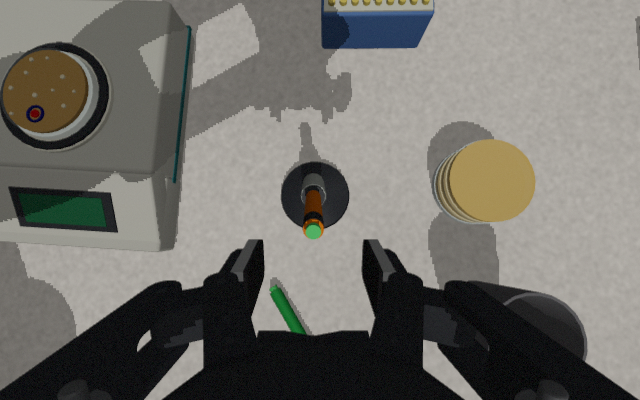

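```bash
python3 - <<'E'
from h import *
z=np.load('/tmp/w14.npz');im=z['im'];d=z['d'];cw=r.calibration('wrist');T=cw['tool_from_camera']
h=cv2.cvtColor(im,cv2.COLOR_RGB2HSV).astype(int)
g=(h[...,1]>100)&(abs(h[...,0]-65)<20);g[:215]=0;g[250:]=0;g[:,:300]=0;g[:,330:]=0
ys,xs=np.where(g);print(xs.mean(),ys.mean(),len(xs))
o,dd=ray(cw,xs.mean(),ys.mean(),T);print('cap in tool mm',(o+dd*np.median(d[ys,xs]))*1e3)
m=((h[...,0]<15)&(h[...,1]>150)&(h[...,2]>60))
for y in range(190,225,5):
    xx=np.where(m[y,295:335])[0]+295
    if len(xx): c=(xx.min()+xx.max())/2;o,dd=ray(cw,c,y,T);print(y,c,(o+dd*d[y,int(c)])*1e3)
E
```

```text
312.825641025641 230.53333333333333 195
cap in tool mm [11.19955437  0.49691703  0.8030314 ]
190 313.5 [99.86294658  1.23792857 -6.012158  ]
195 313.0 [80.59615381  0.73356781 -5.90879712]
200 313.0 [64.00459566  0.70192085 -5.762511  ]
205 312.5 [47.49029523  0.28899897 -6.16402371]
210 313.0 [35.89517439  0.64809035 -5.66692829]
220 313.0 [16.8446292   0.61319308 -4.47550716]
```

The pen lies on the tool's centre line within 1 mm, with its cap 11 mm ahead of the TCP. I'll advance 96 mm and grip.

```bash
python3 -m crank '{"linear":[[0,0.5,1],[24,0,0],[24,0,0],[24,0,0],[24,0,0],[0,0,0],[0,0,0],[0,0,0],[0,0,0],[0,0,0],[0,0,0],[0,0,0],[0,0,0],[0,0,0]],"delta_rot":[[0,0,0],[0,0,0],[0,0,0],[0,0,0],[0,0,0],[0,0,0],[0,0,0],[0,0,0],[0,0,0],[0,0,0],[0,0,0],[0,0,0],[0,0,0],[0,0,0]],"jaw":[0.2,0.2,0.2,0.2,0.2,0.2,0.2,-1,-1,-1,-1,-1,-1,-1]}' 40
python3 - <<'E'
from h import *
s=r.get_state();im,d=r.get_image('wrist');save(im,'w15.png');print(s['ft_force'],s['opening'])
E
```

```text
time: 20.85
tcp_pos: [0.4695, -0.3112, 0.0854]
tcp_rot: [-2.561, -0.053, 1.782]
ft_force: [-2.2, 3.8, 7.8]
opening: 0.0128
[-2.17495617  3.8447563   7.8252973 ] 0.012759573314140186
```

View pics/w15.png

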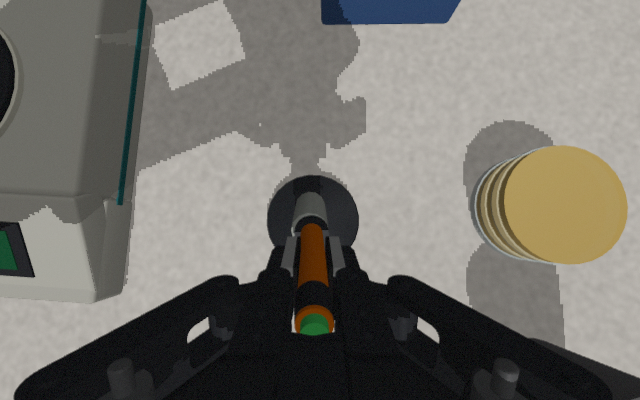

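The pen is gripped (opening 12.8 mm). Drawing it out along its axis.

```bash
python3 -m crank '{"linear":[[-5,0,0],[-8,0,0],[-10,0,0],[-10,0,0],[-10,0,0],[-12,0,0],[-15,0,0],[-20,0,0],[-20,0,0],[-20,0,0],[-20,0,0],[0,0,0],[0,0,0]],"delta_rot":[[0,0,0],[0,0,0],[0,0,0],[0,0,0],[0,0,0],[0,0,0],[0,0,0],[0,0,0],[0,0,0],[0,0,0],[0,0,0],[0,0,0],[0,0,0]],"jaw":[-1,-1,-1,-1,-1,-1,-1,-1,-1,-1,-1,-1,-1]}'
python3 - <<'E'
from h import *
s=r.get_state();im,d=r.get_image('wrist');save(im,'w16.png');print(s['ft_force'],s['opening'])
np.savez('/tmp/w16.npz',im=im,d=d,p=s['tcp_pos'],q=s['tcp_rot'])
E
```

```text
time: 22.2
tcp_pos: [0.417, -0.3178, 0.2249]
tcp_rot: [-2.561, -0.05, 1.783]
ft_force: [0.9, 0.4, -0.4]
opening: 0.0128
[ 0.86586039  0.43126193 -0.4051953 ] 0.012846266976547073
```

View pics/w16.png

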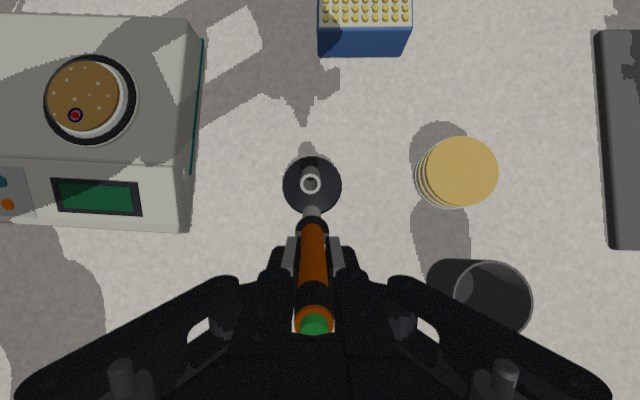

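```bash
cat > inhand.py <<'E'
from h import *
import sys
z=np.load(sys.argv[1]);im=z['im'];d=z['d'];cw=r.calibration('wrist');T=cw['tool_from_camera']
h=cv2.cvtColor(im,cv2.COLOR_RGB2HSV).astype(int)
g=(h[...,1]>100)&(abs(h[...,0]-65)<20);g[:305]=0;g[345:]=0;g[:,:290]=0;g[:,340:]=0
ys,xs=np.where(g);u,v=(xs.min()+xs.max())/2,(ys.min()+ys.max())/2
o,dd=ray(cw,u,v,T);print('cap px',xs.min(),xs.max(),ys.min(),ys.max(),'tool mm',(o+dd*np.median(d[ys,xs]))*1e3)
m=((h[...,0]<15)&(h[...,1]>150)&(h[...,2]>40));S=[]
for y in range(205,312,2):
    xx=np.where(m[y,290:340])[0]+290
    c=(xx.min()+xx.max())/2 if len(xx)>5 else 312.
    o,dd=ray(cw,c,y,T);p=(o+dd*d[y,int(round(c))])*1e3
    if y%8==5 or len(xx)<6: print(y,c,len(xx),p.round(1))
    if len(xx)>5 and 230<y<280:S.append(p)
S=np.array(S)
for i in(1,2):
    k=np.polyfit(S[:,0],S[:,i],1);print('axis',' yz'[i],k)
E
python3 inhand.py /tmp/w16.npz
python3 - <<'E'
from h import *
z=np.load('/tmp/w16.npz');save(cv2.resize(z['im'][195:345,270:360],None,fx=4,fy=4,interpolation=cv2.INTER_CUBIC),'c16.png')
E
```

```text
cap px 290 339 305 344 tool mm [-82.3994375    0.93136296  -1.04168713]
205 312.0 0 [48.1 -0.1 -6. ]
207 312.0 0 [43.4 -0.1 -5.8]
209 312.0 0 [37.9 -0.1 -5.8]
211 312.0 0 [31.6 -0.1 -6.2]
213 312.0 0 [27.9 -0.1 -5.9]
215 312.0 0 [11.  -0.  -9.8]
217 312.0 0 [ 8.6 -0.  -9.2]
219 312.0 0 [ 8.5 -0.  -8. ]
221 312.0 0 [ 7.4 -0.  -7. ]
223 312.0 4 [ 6.7 -0.  -5.9]
229 311.5 19 [-3.  -0.3 -5.5]
237 311.5 18 [-14.8  -0.3  -5.2]
245 312.0 21 [-26.4   0.   -5.5]
253 312.5 23 [-35.    0.3  -5. ]
261 312.5 25 [-42.9   0.3  -4.6]
269 313.0 26 [-51.    0.5  -4.9]
277 312.5 26 [-57.7   0.3  -4.8]
285 313.0 6 [-64.1   0.5  -4.9]
287 312.0 1 [-65.9   0.1  -5.1]
289 312.0 0 [-66.6   0.1  -4.7]
291 312.0 0 [-68.6   0.1  -5. ]
293 312.0 0 [-69.4   0.1  -4.7]
295 312.0 0 [-70.8   0.1  -4.8]
297 312.0 0 [-71.8   0.1  -4.6]
299 312.0 0 [-73.7   0.1  -5. ]
301 312.0 0 [-74.8   0.1  -4.9]
303 312.0 0 [-75.7   0.1  -4.7]
309 313.5 22 [-78.4   0.6  -4.2]
axis y [-0.01326553 -0.30587913]
axis z [-0.01480127 -5.68234643]
```

View pics/c16.png

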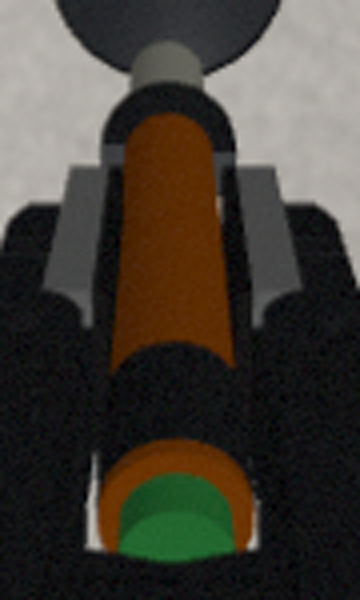

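The pen sits within 0.02 rad of the tool axis, with its nib about 60 mm ahead of the TCP. Working out the upright pose over the colony.

```bash
cat > goal.py <<'E'
from h import *
s=r.get_state()
a=np.array([1,-.013,-.015]);a/=np.linalg.norm(a)   # pen axis (to nib) in tool
nib=np.array([60.5,-1.1,.3])/1e3
R0=R.from_rotvec(s['tcp_rot'])
Rt=down(-np.pi/2); e=Rt.apply(a); c,_=R.align_vectors([[0,0,-1.]],[e]); Rt=c*Rt
C=np.array([.548,-.038,.089])
print('rot',(R0.inv()*Rt).as_rotvec().round(4),'tilt of pen now',np.arccos(-(R0.apply(a))[2]).round(4))
print('nib now',s['tcp_pos']+R0.apply(nib))
print('lin in target axes, nib to colony: ',(Rt.inv().apply(C-Rt.apply(nib)-s['tcp_pos'])*1e3).round(1),'F',s['ft_force'].round(2))
print('lin in current axes, nib to colony: ',(R0.inv().apply(C-R0.apply(nib)-s['tcp_pos'])*1e3).round(1))
E
python3 goal.py
```

```text
rot [ 0.0062 -0.3683  0.0521] tilt of pen now 0.3719
nib now [ 0.43747616 -0.31367     0.16701162]
lin in target axes, nib to colony:  [  68.7 -279.8 -133.4] F [ 0.04 -0.32 -0.59]
lin in current axes, nib to colony:  [ 122.3 -270.9  -77. ]
```

```bash
python3 -m crank '{"linear":[[-30,0,0],[-30,0,0],[0,0,0],[0,0,0],[0,0,0],[0,0,0],[0,0,0],[0,0,0]],"delta_rot":[[0,0,0],[0,0,0],[0.0015,-0.092,0.013],[0.0015,-0.092,0.013],[0.0015,-0.092,0.013],[0.0015,-0.092,0.013],[0,0,0],[0,0,0]],"jaw":[-1,-1,-1,-1,-1,-1,-1,-1]}'
python3 goal.py
```

```text
time: 23.05
tcp_pos: [0.3968, -0.3187, 0.2789]
tcp_rot: [2.199, -0.009, -2.231]
ft_force: [1.2, 1.3, -0.5]
opening: 0.0129
rot [ 0.0028 -0.0005  0.0023] tilt of pen now 0.0024
nib now [ 0.39558128 -0.31828673  0.21841798]
lin in target axes, nib to colony:  [ 123.5 -282.1 -154.3] F [ 1.22  1.26 -0.52]
lin in current axes, nib to colony:  [ 124.2 -281.2 -155. ]
```

```bash
python3 -m crank '{"linear":[[0,-28.1,-15.5],[0,-28.1,-15.5],[0,-28.1,-15.5],[0,-28.1,-15.5],[0,-28.1,-15.5],[0,-28.1,-15.5],[0,-28.1,-15.5],[0,-28.1,-15.5],[0,-28.1,-15.5],[0,-28.1,-15.5],[20,0,0],[25,0,0],[25,0,0],[20,0,0],[10,0,0],[0,0,0],[0,0,0],[0,0,0]],"delta_rot":[[0,0,0],[0,0,0],[0,0,0],[0,0,0],[0,0,0],[0,0,0],[0,0,0],[0,0,0],[0,0,0],[0,0,0],[0,0,0],[0,0,0],[0,0,0],[0,0,0],[0,0,0],[0,0,0],[0,0,0],[0,0,0]],"jaw":[-1,-1,-1,-1,-1,-1,-1,-1,-1,-1,-1,-1,-1,-1,-1,-1,-1,-1]}'
python3 goal.py
python3 - <<'E'
from h import *
s=r.get_state();im,d=r.get_image('wrist')
np.savez('/tmp/w17.npz',im=im,d=d,p=s['tcp_pos'],q=s['tcp_rot']);save(im,'w17.png')
save(cv2.resize(im[150:350,250:370],None,fx=3,fy=3,interpolation=cv2.INTER_CUBIC),'c17.png')
im,d=r.get_image('scene');np.savez('/tmp/s17.npz',im=im,d=d);save(cv2.resize(im[170:290,270:430],None,fx=5,fy=5,interpolation=cv2.INTER_CUBIC),'s17.png')
E
```

```text
time: 24.85
tcp_pos: [0.5506, -0.0402, 0.1765]
tcp_rot: [2.202, -0.014, -2.227]
ft_force: [1.1, 0.3, -0.2]
opening: 0.013
rot [ 0.0002 -0.0035 -0.0002] tilt of pen now 0.0035
nib now [ 0.54960469 -0.03989234  0.11598025]
lin in target axes, nib to colony:  [27.  -2.2  1. ] F [ 1.14  0.35 -0.23]
lin in current axes, nib to colony:  [27.  -2.2  1.3]
```

View pics/w17.png

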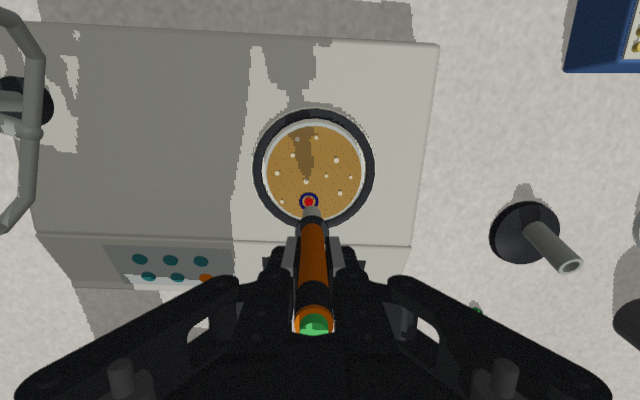

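View pics/c17.png

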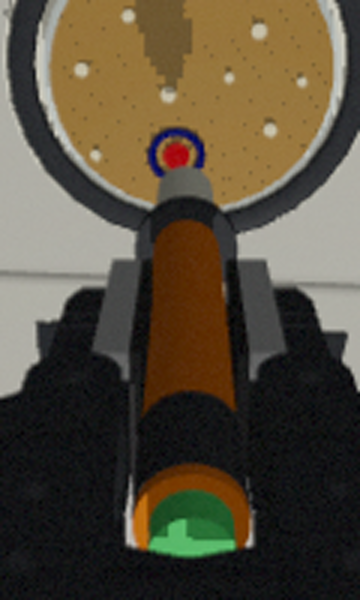

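View pics/s17.png

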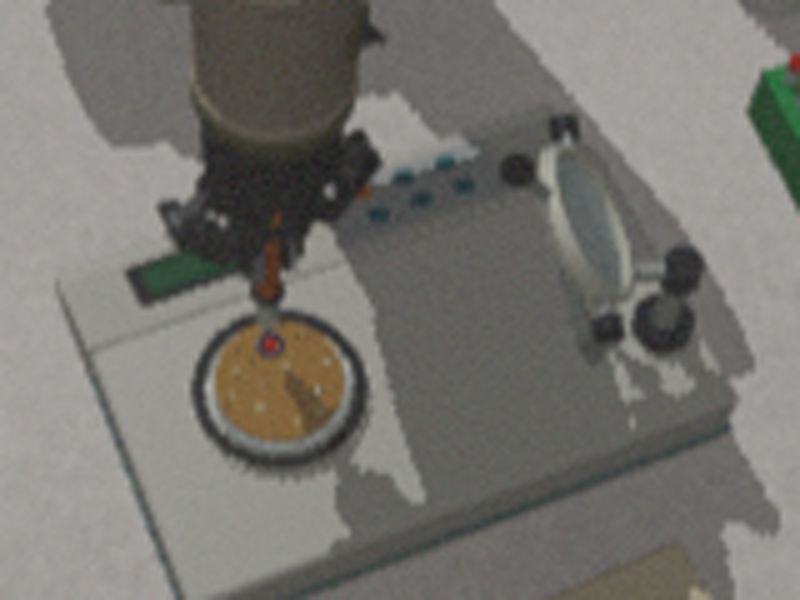

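The nib hovers about 27 mm above the dish, and the calculation gives a −2.2 / +1.3 mm correction. I'll apply it and go down to about 8 mm.

```bash
python3 -m crank '{"linear":[[0,-2.2,1.2],[0,0,0],[7,0,0],[7,0,0],[5,0,0],[0,0,0],[0,0,0],[0,0,0]],"delta_rot":[[0,-0.0035,0],[0,0,0],[0,0,0],[0,0,0],[0,0,0],[0,0,0],[0,0,0],[0,0,0]],"jaw":[-1,-1,-1,-1,-1,-1,-1,-1]}'
python3 goal.py
cat > shot.py <<'E'
from h import *
import sys
k=sys.argv[1];cw=r.calibration('wrist');cs=r.calibration('scene')
s=r.get_state();im,d=r.get_image('wrist');P=wpose(cw,s)
np.savez(f'/tmp/w{k}.npz',im=im,d=d,p=s['tcp_pos'],q=s['tcp_rot'])
def pj(c,P,X):
    q=np.linalg.inv(P)@np.array([*X,1]);return (c['cx']+c['fx']*q[0]/-q[2],c['cy']-c['fy']*q[1]/-q[2])
nib=s['tcp_pos']+R.from_rotvec(s['tcp_rot']).apply([.0605,-.0011,.0003])
i2,d2=r.get_image('scene');np.savez(f'/tmp/s{k}.npz',im=i2,d=d2)
for nm,c,PP in(('w',cw,P),('s',cs,cs['pose'])): print(nm,'nib px',pj(c,PP,nib),'colony px',pj(c,PP,(.548,-.038,.089)))
A=cv2.resize(im[160:240,275:345],None,fx=5,fy=5,interpolation=cv2.INTER_CUBIC);B=cv2.resize(i2[205:285,290:360],None,fx=5,fy=5,interpolation=cv2.INTER_CUBIC)
save(np.hstack([A,B]),f'c{k}.png')
E
python3 shot.py 18
```

```text
time: 25.75
tcp_pos: [0.5483, -0.038, 0.156]
tcp_rot: [2.195, -0.014, -2.234]
ft_force: [-0.1, -0.5, 0.8]
opening: 0.0132
rot [ 0.0005  0.0025 -0.0002] tilt of pen now 0.0025
nib now [ 0.54695112 -0.03765531  0.09548291]
lin in target axes, nib to colony:  [ 6.5  0.3 -1. ] F [-0.08 -0.55  0.76]
lin in current axes, nib to colony:  [ 6.5  0.3 -1.2]
w nib px (np.float64(310.7126940029712), np.float64(208.476463878469)) colony px (np.float64(311.06593986121317), np.float64(204.9366110771734))
s nib px (np.float64(323.2770402505655), np.float64(237.5618687186404)) colony px (np.float64(323.31827234406205), np.float64(238.78784666417366))
```

View pics/c18.png

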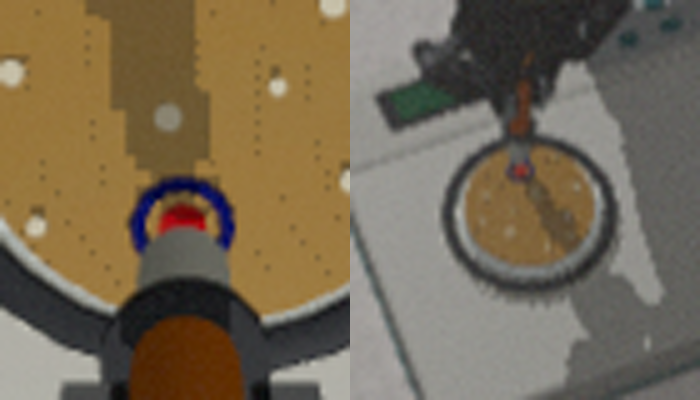

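```bash
cat > favg.py <<'E'
from h import *
F=[];Z=[]
for i in range(16):
    r.get_image('top');s=r.get_state();F.append(s['ft_force']);Z.append(s['tcp_pos'])
print('t',s['time'],'F',np.mean(F,0).round(2),'se',(np.std(F,0)/4).round(2),'tcp',np.mean(Z,0).round(5))
E
python3 -m crank '{"linear":[[0,0.2,-1],[2,0,0],[0,0,0],[0,0,0]],"delta_rot":[[0,0,0],[0,0,0],[0,0,0],[0,0,0]],"jaw":[-1,-1,-1,-1]}'
python3 favg.py
```

```text
time: 26.25
tcp_pos: [0.549, -0.0381, 0.1536]
tcp_rot: [2.195, -0.014, -2.235]
ft_force: [0.2, -0.0, 0.0]
opening: 0.0129
t 27.05 F [ 0.01  0.03 -0.46] se [0.11 0.12 0.11] tcp [ 0.54912 -0.03813  0.15374]
```

```bash
python3 -m crank '{"linear":[[2,0,0],[2,0,0],[0,0,0],[0,0,0]],"delta_rot":[[0,0,0],[0,0,0],[0,0,0],[0,0,0]],"jaw":[-1,-1,-1,-1]}'
python3 favg.py
```

```text
time: 27.45
tcp_pos: [0.5491, -0.0382, 0.1498]
tcp_rot: [2.195, -0.014, -2.234]
ft_force: [0.2, -0.4, 0.7]
opening: 0.0129
t 28.25 F [0.27 0.03 0.38] se [0.12 0.11 0.12] tcp [ 0.54909 -0.03819  0.14979]
```

The contact force is +0.84 N. Pressing 2 mm more.

```bash
python3 -m crank '{"linear":[[1,0,0],[1,0,0],[0,0,0],[0,0,0]],"delta_rot":[[0,0,0],[0,0,0],[0,0,0],[0,0,0]],"jaw":[-1,-1,-1,-1]}'
python3 favg.py; python3 shot.py 19
```

```text
time: 28.65
tcp_pos: [0.5491, -0.0382, 0.1478]
tcp_rot: [2.195, -0.014, -2.234]
ft_force: [0.1, 0.0, 0.6]
opening: 0.0131
t 29.45 F [ 0.27 -0.01  1.03] se [0.12 0.07 0.16] tcp [ 0.54904 -0.03822  0.14777]
w nib px (np.float64(310.71265164222666), np.float64(208.4765476106465)) colony px (np.float64(310.86049675297954), np.float64(208.69466699856142))
s nib px (np.float64(323.3013523279154), np.float64(238.9315815751446)) colony px (np.float64(323.31827234406205), np.float64(238.78784666417366))
```

View pics/c19.png

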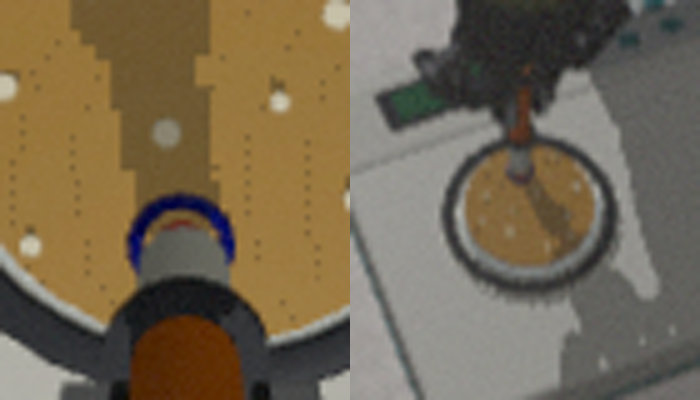

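```bash
python3 -m crank '{"linear":[[0.6,0,0],[0,0,0],[0,0,0]],"delta_rot":[[0,0,0],[0,0,0],[0,0,0]],"jaw":[-1,-1,-1]}'
python3 favg.py
python3 - <<'E'
from h import *
i2,d=r.get_image('scene');i3,_=r.get_image('top')
save(cv2.resize(i2[222:256,304:344],None,fx=15,fy=15,interpolation=cv2.INTER_CUBIC),'c20.png')
im,d=r.get_image('wrist');save(im,'w20.png')
E
```

```text
time: 29.85
tcp_pos: [0.549, -0.0382, 0.1471]
tcp_rot: [2.195, -0.014, -2.234]
ft_force: [0.2, -0.0, 1.5]
opening: 0.0127
t 30.65 F [0.21 0.21 1.29] se [0.14 0.13 0.14] tcp [ 0.54901 -0.03822  0.14715]
```

View pics/c20.png

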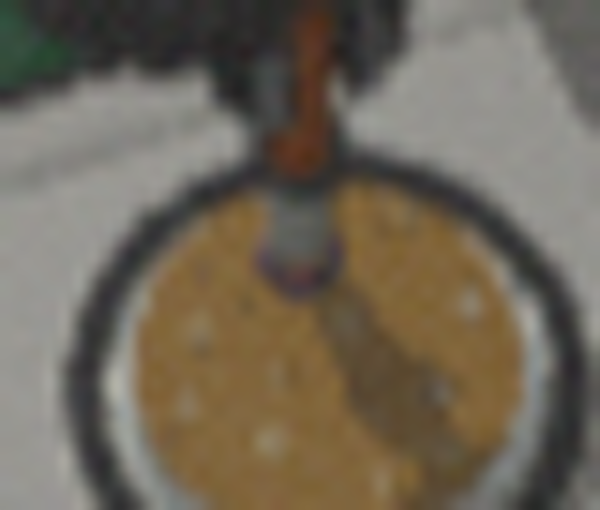

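View pics/w20.png

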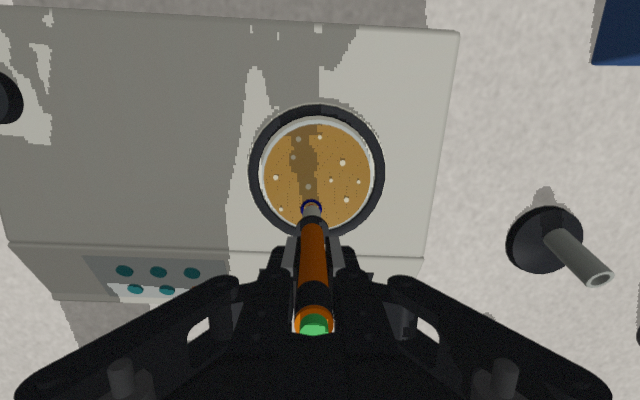

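The nib sits inside the ring, which is centred at (300,258) in the scene crop. The spring force is about 1.75 N over baseline, so close to half-way. The lens has not been touched since it was released. Handing in.

```bash
python3 - <<'E'
from h import *
print(r.hand_in())
E
```

```text
the job is handed in; nothing more can be done
None
```

The magnifier is aimed at the ringed colony and released. The counting pen is held upright and pressed inside the ring. I handed the job in at about 31 s of the 64 s allowed; it reported no verdict.

**Last checks:**
- **Aim:** the colony was 4.8 mm (lens y) and 1.6 mm (lens z) off the line of sight, against a limit of 20 mm. I measured this after letting go and did not touch the lens afterwards. I did not measure it again with the pen down.
- **Pen position:** the pen was about 0.003 rad from upright. The worked-out nib position was about 0.5 mm from the colony centre, and the scene and wrist pictures agreed. The nib tip itself was partly hidden behind the pen.
- **Pressure:** the push was about 1.75 N above the no-contact reading (±0.2 N). By the stated spring that puts the nib about 3 mm in, which is half-way. I worked this out from force and travel, as the nib's travel cannot be seen.

**What went wrong or disagreed:**
- **Fingertip position:** depth images showed the fingertips about 25 mm short of the reported TCP. Because of this my first grip on the lens knob closed on top of the ball, pressing with about 10 N. It swung the lens about 0.1 rad, with no other effect seen. I re-measured and used the corrected offset from then on.
- **Tilt:** the first tilt came out 0.06 rad short, leaving the colony 13 mm off in lens z. I gripped the knob again and corrected it.

The other bench items, including the green look-alike pen, were not touched, though I made no final measured check of their positions.

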